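# Dress the canapé boards: unstack the dips and clip on the leaf tag

## Robot

A 6-joint arm with a two-finger parallel gripper is mounted at the origin on the work surface. World frame = base frame: x ahead of the robot, y to its left, z up, the work surface at z = 0. Lengths are in m, angles in rad, forces in N, time in s.
With the tool pointing down it reaches from about 0.375 to 0.9 m from the base axis. Payload 3.1 kg.
Tool frame: the origin (TCP) lies on the centre line of the jaws, within the pads' length; the fingertips stand 11 mm ahead of it and the grasp point (between the pads) lies 8 mm behind it; x points along the fingers, y is the direction in which the jaws open and shut, and the axes are right-handed (so a half turn about x gives the same grasp; the last joint's range is limited). The gripper opens to 87 mm and grips with 3 to 60 N. Pads are 19 mm wide; open, the fingers measure 117 mm over their backs; the gripper's body (75 mm by 190 mm) begins 51 mm behind the grasp point.
Start: joints at [1.085, 0.527, 1.433, -0, 1.181, -0.178], TCP at [0.189, 0.596, 0.234] pointing down, gripper open.
Joint ranges: [-3.08, 3.08], [-0.75, 2.2], [0.22, 2.44], [-1.43, 4.57], [0, 2.65], [-2.85, 2.85]. Speed limits (rad/s): [2.79, 2.79, 3.14, 3.14, 3.14, 3.14].

## Interface

Orientations are given as a unit quaternion [x, y, z, w].
In Python, from rig import robot, camera, camera_info gives the robot as it stands.
- The arm moves only by the shell command python3 -m inch 'ROWS' [FORCE]. ROWS is JSON, a list that holds one entry, the list of rows, each a list of 5 numbers: the shift along the tool's x, y, z in cm, then the turn about the tool's x in rad, then the opening, from 0 (shut) to 1 (fully open). A call has 1 to 8 rows; each row shifts and turns the pose as measured when the row begins, along the tool's axes as they then stand; what a row does not reach is not made up. A row lasts 1/12 s, in which the tool goes at most 41.7 mm and 7.16 degrees, less where a joint would pass 70% of its speed; a pose out of reach is approached as far as the arm can. A call with a gripper value outside its range is refused whole. The fingers move at their own pace and stop on an object; FORCE is the grip in N (left out, the last holds). Time passes only in rows, so rows that do not move let the fingers close. It gives the time, the measured TCP pose, the force and the opening at its end, in the units of the state.
- robot.get_obs(): the state, without advancing time (a new reading comes with each control period).
- camera(name): name is "side" or "top"; returns the picture (384x512x3 uint8, red, green, blue); there is no depth.
- camera_info(name): a dict with "camera_matrix" (3x3 intrinsics, pixels), "dist" ([k1, k2, p1, p2, k3] as OpenCV has them; the pictures are not rectified), "rvec" (rotation vector, rad) and "tvec" (3), from world to camera coordinates, as OpenCV has them. Camera axes: x right, y down, z forward; pixel columns grow to the right and rows downward; lengths in m; the calibration is good to about 2 mm. A picture is of the moment at which its call begins. camera_info takes no time and is no camera call.
- robot.hand_in(): hands the job in, once; it reports no verdict.
The state is a dict: "time": time; "q": joint angles; "joint_velocities": joint speeds; "joint_torque": joint torques, N m; "position": TCP position; "tool_rot": TCP orientation; "ft_force": force on the tool from outside, world axes, zero at the start; "moment": the same for the moment, N m; "grip_width": finger opening in m.
Only numpy, scipy, OpenCV 4.12 (cv2) and the standard library are available. Lean on these libraries where they do the work, as an engineer would, in place of code of your own. Each camera call takes 0.05 s, during which the arm holds its last target. There are 200 camera calls.

## Task

Get the three canapé boards ready to go out: take the stack of dip pots apart and stand each pot upright in the round well of its own board - the green pesto with the tomato and mozzarella, the dark soy with the salmon spoons, the yellow mustard with the meatballs - never letting a pot tip over. Also take the green leaf tag out of the rack and press it fully down into the sprung clip on the tomato and mozzarella board, and leave the red tag where it stands in the rack.

Things in the scene. Friction and masses are not known exactly. Their poses are not given: they have to be found in the camera images.
- pot_soy: upright cylindrical lidded dip pot, all dark brown to black (soy), 40 mm in diameter and 48 mm tall, about 65 g. Origin: centre of its underside, z up. At the start the top of the stack of three, standing on the yellow pot's flat lid.
- pot_mustard: upright cylindrical lidded dip pot, all yellow (mustard), 52 mm in diameter and 48 mm tall, about 100 g. Origin: centre of its underside, z up. At the start the middle of the stack, between the dark pot and the green pot.
- pot_pesto: upright cylindrical lidded dip pot, all green (pesto), 64 mm in diameter and 48 mm tall, about 150 g. Origin: centre of its underside, z up. At the start the bottom of the stack, standing on the table.
- board_tomato: fixed wooden board, 230 x 120 x 20 mm, with red tomato and white mozzarella balls. Origin: on the table under the centre of its round well (81 mm across, 8 mm deep: floor 12 mm, board top 20 mm above the origin). x along its length (-55 to +175 mm from the origin), z up. Food from x = +45 to +135 mm, up to 43 mm above the table; a tag clip as clip at x = +150 mm.
- board_salmon: fixed wooden board, 230 x 120 x 20 mm, with four white spoons with orange salmon cubes. Origin: on the table under the centre of its round well (81 mm across, 8 mm deep: floor 12 mm, board top 20 mm above the origin). x along its length (-55 to +175 mm from the origin), z up. Food from x = +45 to +135 mm, up to 39 mm above the table; a tag clip as clip at x = +150 mm, left empty.
- board_meat: fixed wooden board, 230 x 120 x 20 mm, with brown meatballs on thin picks. Origin: on the table under the centre of its round well (81 mm across, 8 mm deep: floor 12 mm, board top 20 mm above the origin). x along its length (-55 to +175 mm from the origin), z up. Food from x = +45 to +135 mm, up to 61 mm above the table; a tag clip as clip at x = +150 mm, left empty.
- clip (a point): tomato board's tag clip: two sprung steel leaves, 30 mm wide along the board's y. Point: on the clip's floor midway between them, 24 mm above the table; axes as the board. The leaves narrow to a 2 mm waist 17 mm above the floor and flare to a mouth 13 mm wide (along x), 29 mm above it. The tag's tongue, pressed straight down (5 to 10 N), parts them until its edge stands on the floor.
- tag_leaf: green tag with a white leaf, upright, alike from both faces, 60 mm wide (its y), 88 mm tall (z), 45 g. Origin: middle of its lower edge. To 34 mm up a white tongue 4 mm thick (its x), 56 mm wide; from 34 to 88 mm the green plate, 9 mm thick, to be gripped across. It stands loose in the rack's slot: lift it straight up. In the clip its y lies along the board's y, either way round.
- tag_red: red tag of the same shape and size with a white disc, in the same slot of the rack, end to end with the green one, about 90 mm between centres. It stays where it is.
- rack: light wooden tag rack, fixed, 190 x 50 x 24 mm, with one slot along its length (its x; -50 to +140 mm from its origin, which lies on the table). The slot is 7 mm wide and 16 mm deep, its floor 8 mm above the table.
Mind the look-alikes: they are no part of the job. Of the things that look like the pot_pesto, the largest one is meant.

How it is judged:
By the outcome, as a careful person would: the job done as asked, in the order asked, and still so for the second after the job is handed in, with the robot touching nothing.
It also fails if it takes over 128 s, if anything falls off the work surface, if the arm or the gripper's body presses on something with over 40 N, if the wrist force passes 120 N, or if a joint passes its speed limit or range.

## Working session

There is one attempt and no reset: what is moved stays moved. The work goes in short steps, Python scripts to look and compute and a shell command to move; the robot and the scene stay as the last step left them, time stands still between calls to the robot, and variables do not carry over. Pictures are saved under pics/ and viewed, about 12 in all and at most 16, crops included, and the job is handed in when it is done.

```bash
ls; mkdir -p pics; python3 - <<'E'
from rig import robot,camera,camera_info
import cv2
for n in("side","top"):
    cv2.imwrite(f"pics/{n}0.png",cv2.resize(camera(n)[:,:,::-1],None,fx=1.5,fy=1.5,interpolation=cv2.INTER_CUBIC))
    i=camera_info(n);print(n,i)
o=robot.get_obs();print(o)
E
```

```text
pics
side {'camera_matrix': array([[472.37614019,   0.        , 256.32901389],
       [  0.        , 472.37614019, 188.42271086],
       [  0.        ,   0.        ,   1.        ]]), 'dist': array([-0.09622488,  0.        ,  0.        ,  0.        ,  0.        ]), 'rvec': array([ 0.48814753, -2.71922045,  1.22374808]), 'tvec': array([0.51549385, 0.19370195, 1.27330302])}
top {'camera_matrix': array([[424.10420938,   0.        , 255.84566131],
       [  0.        , 424.10420938, 190.04311385],
       [  0.        ,   0.        ,   1.        ]]), 'dist': array([-0.06878999,  0.        ,  0.        ,  0.        ,  0.        ]), 'rvec': array([ 2.14007551, -2.17651279,  0.17505573]), 'tvec': array([-0.00925025,  0.56648515,  1.23117472])}
{'time': 0.1, 'q': array([ 1.08551231e+00,  5.28382354e-01,  1.43374503e+00,  1.04311786e-05,
        1.18137676e+00, -1.78508069e-01]), 'joint_velocities': array([ 0.00085423, -0.00069611, -0.00304598,  0.00109729,  0.00104187,
        0.00099947]), 'joint_torque': array([ 2.02911592e-04, -4.40987778e+01, -1.77151966e+01,  6.35267026e-02,
        5.33903867e-02, -3.30845376e-05]), 'position': array([0.18842381, 0.59527494, 0.2326731 ]), 'tool_rot': array([ 0.10740038,  0.69902762, -0.10867602,  0.69858076]), 'ft_force': array([-0.01501896, -0.67148051, -0.03322596]), 'moment': array([ 0.02556722, -0.05824749, -0.00848359]), 'grip_width': 0.08713846030037986}
```

View pics/side0.png

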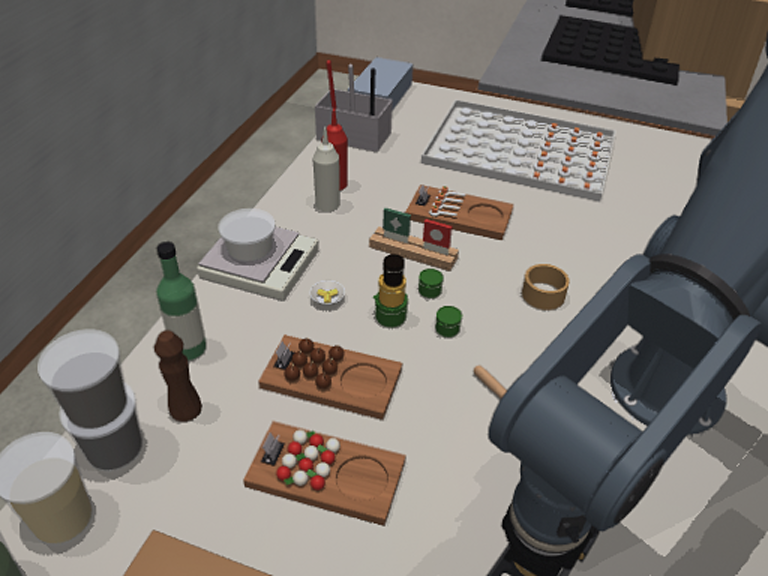

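View pics/top0.png

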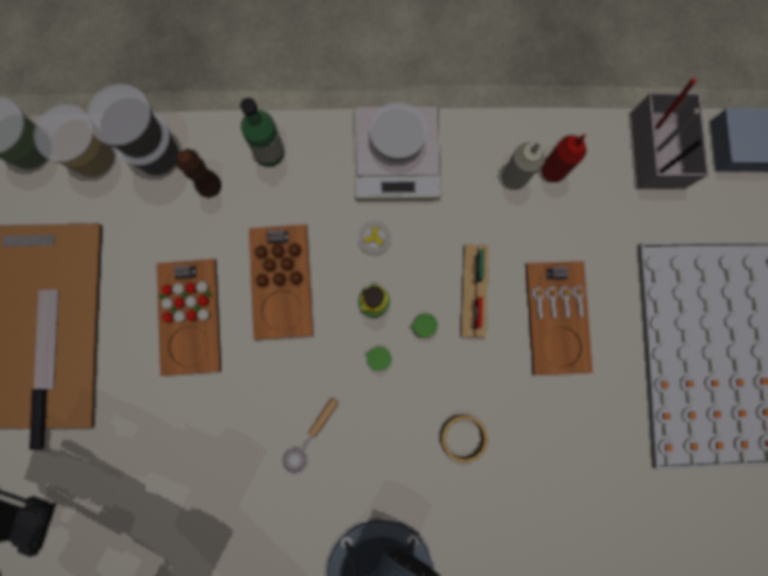

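```bash
cat > h.py <<'E'
import numpy as np,cv2
from rig import robot,camera,camera_info
def ray(n,p):
    i=camera_info(n);u=cv2.undistortPoints(np.array([[p]],float),i["camera_matrix"],i["dist"])[0,0]
    R=cv2.Rodrigues(i["rvec"])[0];c=-R.T@i["tvec"];return c,R.T@np.array([u[0],u[1],1])
def atz(n,p,z):
    c,d=ray(n,p);return c+d*(z-c[2])/d[2]
def proj(n,P):
    i=camera_info(n);return cv2.projectPoints(np.array(P,float).reshape(-1,1,3),i["rvec"],i["tvec"],i["camera_matrix"],i["dist"])[0][:,0]
def crop(n,x0,y0,x1,y1,f,out,curves=()):
    im=cv2.resize(np.ascontiguousarray(camera(n)[y0:y1,x0:x1,::-1]),None,fx=f,fy=f,interpolation=cv2.INTER_CUBIC)
    for P,closed in curves:
        q=((proj(n,P)-[x0,y0]+.5)*f-.5)
        cv2.polylines(im,[np.round(q*8).astype(np.int32)],closed,(255,0,255),1,cv2.LINE_AA,3)
    for k in range((x0+19)//20*20,x1,20):cv2.putText(im,str(k),(int((k-x0)*f),10),0,.35,(255,255,0));cv2.line(im,(int((k-x0)*f),12),(int((k-x0)*f),18),(255,255,0))
    for k in range((y0+19)//20*20,y1,20):cv2.putText(im,str(k),(0,int((k-y0)*f)+4),0,.35,(255,255,0));cv2.line(im,(24,int((k-y0)*f)),(30,int((k-y0)*f)),(255,255,0))
    cv2.imwrite("pics/"+out,im)
def circ(x,y,z,r):
    t=np.linspace(0,2*np.pi,48,endpoint=False);return np.c_[x+r*np.cos(t),y+r*np.sin(t),0*t+z]
E
python3 - <<'E'
from h import *
crop("top",100,145,400,260,2.66,"t1.png")
crop("side",160,115,350,250,4.2,"s1.png")
E
```

```text
(no output)
```

View pics/t1.png

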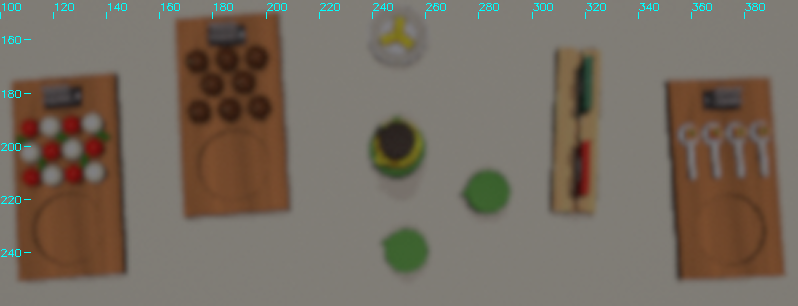

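View pics/s1.png

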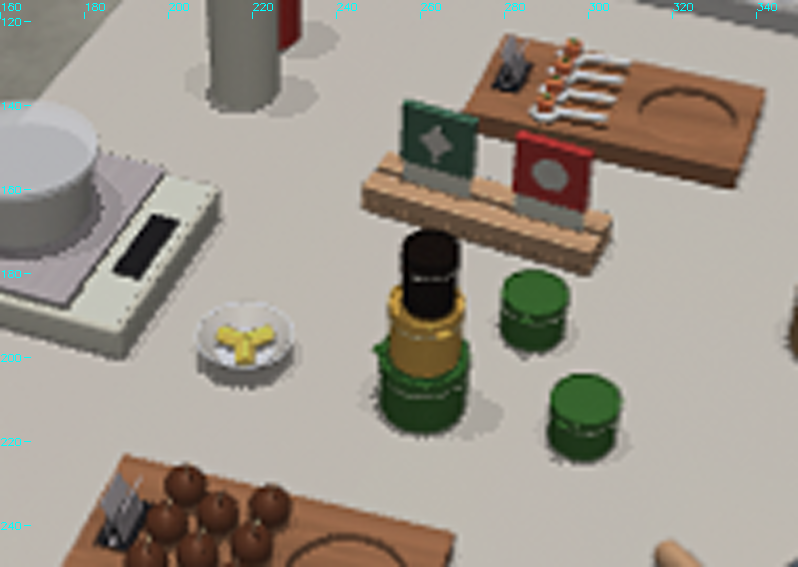

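```bash
cat > fit.py <<'E'
from h import *
from scipy.optimize import least_squares as ls
from scipy.spatial.transform import Rotation as Ro
o=robot.get_obs();print("tool axes cols\n",Ro.from_quat(o["tool_rot"]).as_matrix().round(3))
for n in("top","side"):print(n,"cam",ray(n,(256,190))[0].round(3))
T=lambda p:(np.array(p)+.5)/2.66-.5+[100,145]
S=lambda p:(np.array(p)+.5)/4.2-.5+[160,115]
def rect(x,y,a,x0,x1,hw,z):
    c,s=np.cos(a),np.sin(a)
    return np.array([[x+c*u-s*v,y+s*u+c*v,z] for u,v in((x1,hw),(x1,-hw),(x0,-hw),(x0,hw))])
B={"tomato":[(12,81),(117,73),(126,273),(20,280)],"meat":[(177,18),(279,13),(289,211),(185,217)],"salmon":[(666,81),(769,79),(784,274),(677,279)]}
for k,c in B.items():
    q=T(c);g=np.mean([atz("top",p,.02) for p in q],0)
    r=ls(lambda v:(proj("top",rect(*v,-.055,.175,.06,.02))-q).ravel(),[g[0]-.06,g[1],0]);print(k,r.x.round(4),r.fun.round(1))
print("soy top: T",atz("top",T((396,140)),.144).round(4),"S",atz("side",S((431,242)),.144).round(4))
print("pesto top T",atz("top",T((397,149)),.048).round(4))
for nm,c in(("green",[(402,100),(478,118)]),("red",[(516,132),(592,151)])):
    print(nm,[atz("side",S(p),.096).round(4) for p in c])
for p in((577,57),(592,57),(577,112),(592,112)):print("greentag T",atz("top",T(p),.096).round(4))
for p in((557,49),(598,48),(592,214),(551,212)):print("rack",atz("top",T(p),.024).round(4))
E
python3 fit.py
```

```text
tool axes cols
 [[-0.001  0.302  0.953]
 [-0.001  0.953 -0.302]
 [-1.    -0.001 -0.   ]]
top cam [0.388 0.01  1.298]
side cam [0.229 0.954 0.981]
tomato [0.4522 0.3728 0.0636] [ 0.4 -0.2 -0.2 -0.3 -0.1  0.  -0.   0.5]
meat [0.5206 0.1872 0.047 ] [-0.2  0.3  0.4 -0.2  0.3 -0.1 -0.5  0.1]
salmon [ 0.4381 -0.3738  0.0119] [ 0.3 -0.4 -0.3 -0.6 -0.6  0.7  0.7  0.3]
soy top: T [0.5317 0.0039 0.144 ] S [ 0.5352 -0.0032  0.144 ]
pesto top T [0.5335 0.0025 0.048 ]
green [array([ 0.6289, -0.2094,  0.096 ]), array([ 0.5678, -0.2088,  0.096 ])]
red [array([ 0.5359, -0.2025,  0.096 ]), array([ 0.4764, -0.2008,  0.096 ])]
greentag T [ 0.6257 -0.1951  0.096 ]
greentag T [ 0.6255 -0.2115  0.096 ]
greentag T [ 0.5651 -0.1927  0.096 ]
greentag T [ 0.5648 -0.209   0.096 ]
rack [ 0.6496 -0.1844  0.024 ]
rack [ 0.6502 -0.2322  0.024 ]
rack [ 0.4585 -0.2175  0.024 ]
rack [ 0.4617 -0.1709  0.024 ]
```

```bash
cat > model.py <<'E'
from h import *
from fit import rect
boards={"tomato":(.4522,.3728,.0636),"meat":(.5206,.1872,.047),"salmon":(.4381,-.3738,.0119)}
stack=(.5335,.001)
gt=(.5975,-.2045,-.077)
C=[]
for b in boards.values():
    C+=[(rect(*b,-.055,.175,.06,.02),1),(circ(b[0],b[1],.02,.0405),1),(rect(b[0]+.15*np.cos(b[2]),b[1]+.15*np.sin(b[2]),b[2],-.0065,.0065,.015,.053),1)]
for z0,r in((.0,.032),(.048,.026),(.096,.02)):C+=[(circ(*stack,z0+.048,r),1),(circ(*stack,z0,r),1)]
for d in(0,-.09):
    x,y=gt[0]+d*np.cos(gt[2]),gt[1]+d*np.sin(gt[2])
    C+=[(rect(x,y,gt[2],-.03,.03,.0045,.096),1),(rect(x,y,gt[2],-.03,.03,.0045,.042),1)]
E
sed -i 's/^o=robot/if __name__!="__main__":B={}\no=robot/' fit.py; python3 - <<'E' 2>&1 | tail -3
import re
s=open('fit.py').read()
i=s.index('def rect');j=s.index('B={"tomato"')
open('h.py','a').write(s[i:j])
m=open('model.py').read().replace("from fit import rect\n","");open('model.py','w').write(m)
E
python3 - <<'E'
from model import *
crop("top",100,145,400,260,2.66,"t2.png",C)
crop("side",240,120,350,225,5.6,"s2.png",C)
crop("side",155,210,285,355,4,"s3.png",C)
a=[cv2.imread(f"pics/{k}.png") for k in("s2","s3")]
h=580
a[0]=cv2.copyMakeBorder(a[0],0,h-a[0].shape[0] if h>a[0].shape[0] else 0,0,0,0)[:h]
a[1]=cv2.copyMakeBorder(a[1],0,max(0,h-a[1].shape[0]),0,0,0)[:h]
cv2.imwrite("pics/s2.png",a[0]);cv2.imwrite("pics/s3.png",a[1])
E
```

```text
(no output)
```

View pics/t2.png

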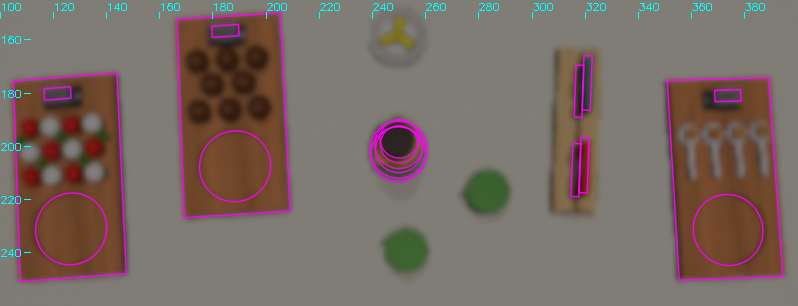

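View pics/s2.png

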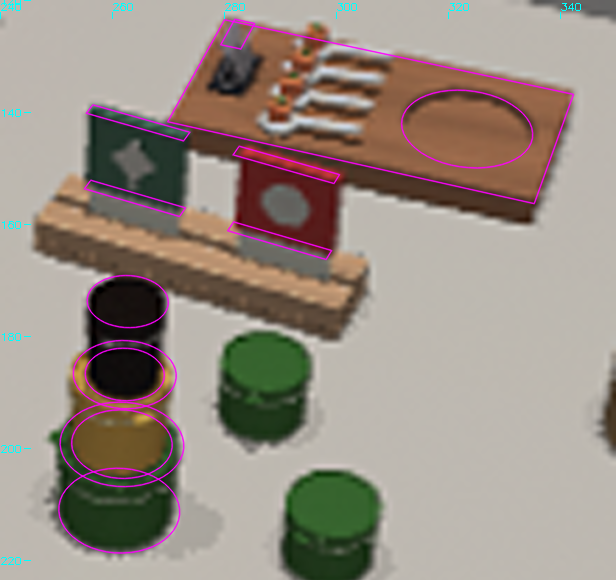

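View pics/s3.png

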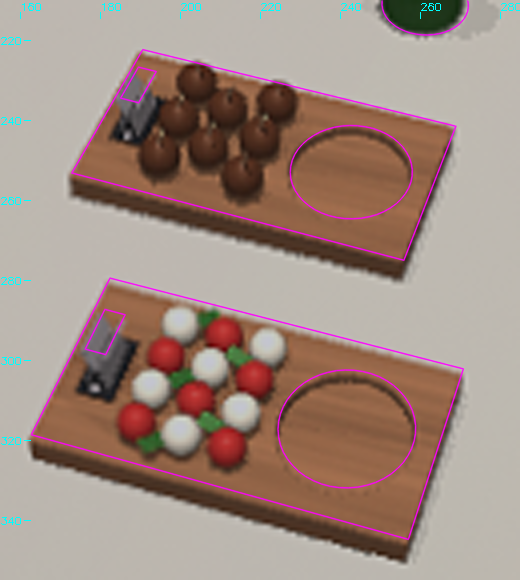

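Candidates for pot_pesto: the bottom of the stack at top px (246,203), the loose green pots at (252,238) and (283,217). The loose ones are clearly smaller (about 17 px wide against 21 in the side view), so the stack base is the one. The model overlay agrees to within about 1–2 px.

```bash
cat > g.py <<'E'
import sys
from h import *
from scipy.spatial.transform import Rotation as Ro
# usage: g.py x y z yawdeg(of tool y)
o=robot.get_obs();R=Ro.from_quat(o["tool_rot"]).as_matrix();p=o["position"]
yaw=np.degrees(np.arctan2(R[1,1],R[0,1]))
print("t %.2f pos %s yaw %.1f F %s grip %.4f q6 %.2f"%(o["time"],p.round(4),yaw,o["ft_force"].round(1),o["grip_width"],o["q"][5]))
if len(sys.argv)>3:
    v=[float(a) for a in sys.argv[1:]];d=R.T@(np.array(v[:3])-p)*100
    t="";
    if len(v)>3:
        dy=(yaw-v[3]+180)%360-180;t="turn %.3f rad"%np.radians(dy)
    print("shift cm",d.round(2),t)
E
python3 -m inch '[[[0,-2.7,2.95,0,1],[0,-2.7,2.95,0,1],[0,-2.7,2.95,0,1],[0,-2.7,2.95,0,1],[0,-2.7,2.95,0,1],[0,-2.7,2.95,0,1],[0,-2.7,2.95,0,1],[0,-2.7,2.95,0,1]]]'; python3 g.py .5335 .001 .2 105
```

```text
time: 1.02
position: [0.3516, 0.3173, 0.2323]
tool_rot: [0.106, 0.699, -0.099, 0.701]
ft_force: [0.3, -0.6, 0.3]
grip_width: 0.0871
t 1.02 pos [0.3516 0.3173 0.2323] yaw 73.3 F [ 0.3 -0.6  0.3] grip 0.0871 q6 -0.79
shift cm [  3.02 -25.12  26.49] turn -0.553 rad
```

```bash
python3 -m inch '[[[0,-2.8,2.95,0,1],[0,-2.8,2.95,0,1],[0,-2.8,2.95,0,1],[0,-2.8,2.95,0,1],[0,-2.8,2.95,0,1],[0,-2.8,2.95,0,1],[0,-2.8,2.95,0,1],[0,-2.8,2.95,0,1]]]' >/dev/null; python3 -m inch '[[[0,-1.5,1.4,0,1],[0,-1,0.8,0,1],[0,0,0,-0.11,1],[0,0,0,-0.11,1],[0,0,0,-0.11,1],[0,0,0,-0.11,1],[0,0,0,-0.11,1],[0,0,0,0,1]]]' 25 >/dev/null; python3 g.py .5335 .001 .13 105
```

```text
t 2.35 pos [ 0.538  -0.0181  0.2337] yaw 105.4 F [-0.5  0.3  0.7] grip 0.0868 q6 -2.09
shift cm [10.37  1.96 -0.14] turn 0.008 rad
```

```bash
python3 -m inch '[[[1,1,0,0,1],[1.5,0.95,0,0,1],[2,0,0,0,1],[2,0,0,0,1],[2,0,0,0,1],[1.5,0,0,0,1],[0.4,0,0,0,1],[0,0,0,0,1]]]' >/dev/null; python3 g.py .5335 .001 .118 105; python3 -c "
from h import *
crop('side',225,130,305,225,6,'s4.png')
crop('top',215,170,285,230,6,'t4.png')
a,b=[cv2.imread('pics/%s4.png'%k) for k in 'st'];b=cv2.resize(b,(310,266))
o=np.zeros((570,790,3),np.uint8);o[:,:480]=a;o[:266,480:]=b;cv2.imwrite('pics/m4.png',o)"
```

```text
t 3.02 pos [0.5383 0.0017 0.1287] yaw 104.1 F [0.  0.3 0. ] grip 0.0872 q6 -2.04
shift cm [ 1.05  0.05 -0.51] turn -0.016 rad
```

View pics/m4.png

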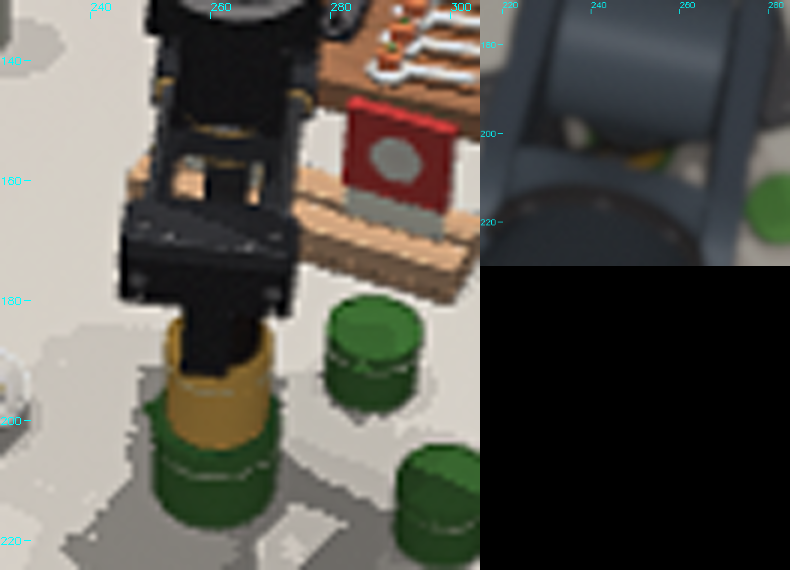

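```bash
python3 -m inch '[[[0.6,0,-0.5,0,1],[0.45,0,0,0,1],[0,0,0,0,0.45],[0,0,0,0,0.45],[0,0,0,0,0.45],[0,0,0,0,0.45],[0,0,0,0,0.3],[0,0,0,0,0.3]]]' 20 >/dev/null; python3 g.py;  python3 -m inch '[[[0,0,0,0,0.3],[-0.2,0,0,0,0.3],[-0.5,0,0,0,0.3],[-1,0,0,0,0.3],[-1,0,0,0,0.3],[0,0,0,0,0.3]]]' >/dev/null;python3 g.py;python3 -c "
from h import *
crop('side',200,120,310,225,5.4,'s5.png')"
```

```text
t 3.78 pos [ 5.369e-01 -5.000e-04  1.226e-01] yaw 104.0 F [-0.1 -0.6 -0.1] grip 0.0552 q6 -2.04
t 4.28 pos [ 5.354e-01 -4.000e-04  1.517e-01] yaw 104.0 F [ 0.5 -1.1  0. ] grip 0.0397 q6 -2.04
```

View pics/s5.png

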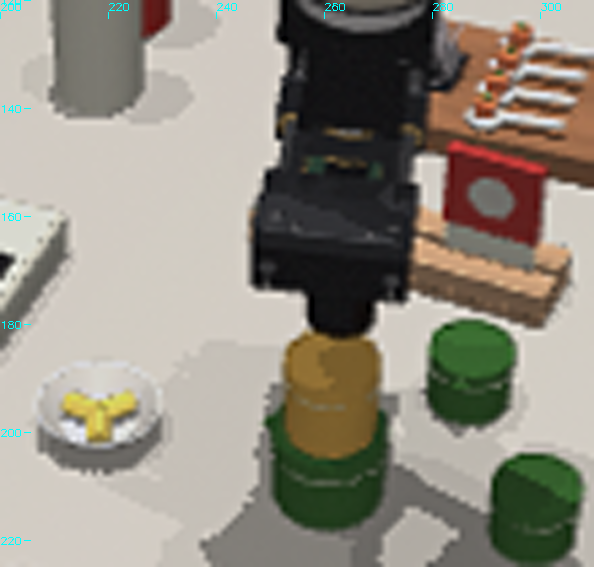

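```bash
python3 -m inch '[[[-2,0,0,0,0.3],[-2.5,0,0,0,0.3],[-2.5,0,0,0,0.3],[0,-2,-1,0.05,0.3],[0,-3,-1.5,0.05,0.3],[0,-3,-1.5,0.05,0.3],[0,-3,-1.5,0.05,0.3],[0,-3,-1.5,0.05,0.3]]]' 30 >/dev/null; python3 g.py .4381 -.3738 .19 92
```

```text
t 5.00 pos [ 0.4825 -0.1476  0.2228] yaw 89.8 F [-0.4  0.2 -0.8] grip 0.0396 q6 -2.11
shift cm [  3.05 -22.64  -4.48] turn -0.039 rad
```

```bash
python3 -m inch '[[[0,-3,-0.6,0,0.3],[0,-3,-0.6,0,0.3],[0,-3,-0.6,0,0.3],[0,-3,-0.6,0,0.3],[0,-3,-0.6,0,0.3],[0,-3,-0.6,0,0.3],[0.5,-2,-0.4,0,0.3],[1,-1,-0.3,0,0.3]]]' >/dev/null; python3 -m inch '[[[1,-0.7,0,0,0.3],[0,-0.6,0,0,0.3],[0,0,0,0,0.3]]]' >/dev/null; python3 g.py .4381 -.3738 .19 92; python3 -c "
from model import *
crop('side',240,85,350,195,5.2,'s6.png',C[6:9])"
```

```text
t 5.92 pos [ 0.4304 -0.3852  0.1919] yaw 89.2 F [ 0.5  0.6 -0.5] grip 0.0397 q6 -2.52
shift cm [0.22 1.15 0.75] turn -0.049 rad
```

View pics/s6.png

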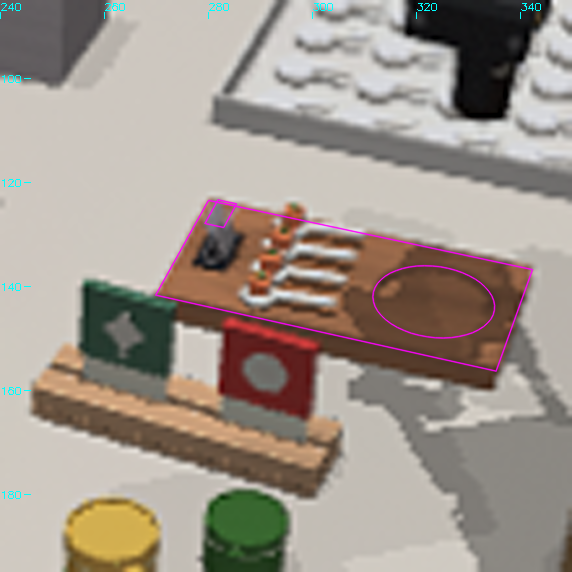

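```bash
python3 -c "
from h import *
for zb in (.14,.145,.15,.155,.16,.165): 
  q=proj('side',circ(.4304,-.3852,zb,.02)); print(zb,q[:,1].max().round(1),q[q[:,1].argmax(),0].round(1),q[:,0].min().round(1),q[:,0].max().round(1))"
```

```text
0.14 115.0 331.1 324.1 336.1
0.145 113.7 331.3 324.2 336.3
0.15 112.4 331.5 324.4 336.5
0.155 111.1 331.7 324.6 336.7
0.16 109.8 331.9 324.8 336.9
0.165 108.5 332.1 324.9 337.1
```

```bash
python3 -m inch '[[[0.5,0.6,0.4,0,0.3],[1.5,0.55,0.35,0,0.3],[2.5,0,0,0,0.3],[2.5,0,0,0,0.3],[2.5,0,0,0,0.3],[2.5,0,0,0,0.3],[1.5,0,0,0,0.3],[0.5,0,0,0,0.3]]]' >/dev/null; python3 g.py .4381 -.3738 .048 92
```

```text
t 6.63 pos [ 0.4514 -0.3597  0.051 ] yaw 89.9 F [ 0.5 -0.   0.2] grip 0.0391 q6 -2.50
shift cm [ 0.24 -1.41 -1.34] turn -0.036 rad
```

```bash
sed -i 's/^print("t /print("xaxis",R[:,0].round(3));&/' g.py; python3 -m inch '[[[0,-0.7,-0.65,0,0.3],[0,-0.7,-0.65,0,0.3],[0,0,0,0,0.3]]]' >/dev/null; python3 g.py .4381 -.3738 .042 92
```

```text
xaxis [ 0.042  0.005 -0.999]
t 6.88 pos [ 0.4386 -0.3708  0.0501] yaw 90.2 F [-0.7 -0.1 -0.3] grip 0.0394 q6 -2.53
shift cm [ 0.8  -0.31 -0.09] turn -0.031 rad
```

```bash
python3 -m inch '[[[0.4,-0.2,0,0,0.3],[0.3,-0.1,0,0,0.3],[0,0,0,0,0.3]]]' >/dev/null; python3 g.py .4381 -.3738 .042;python3 -m inch '[[[0.3,0,0,0,0.3],[0,0,0,0,0.3]]]' >/dev/null; python3 g.py .4381 -.3738 .039
```

```text
xaxis [ 0.046  0.    -0.999]
t 7.13 pos [ 0.4396 -0.3765  0.0458] yaw 90.1 F [ 0.4  0.3 -0.6] grip 0.0398 q6 -2.54
shift cm [ 0.38  0.27 -0.16] 
xaxis [ 0.047 -0.002 -0.999]
t 7.30 pos [ 0.44   -0.3775  0.0436] yaw 90.1 F [ 0.1 -0.1 -0.3] grip 0.0398 q6 -2.54
shift cm [ 0.45  0.38 -0.21]
```

```bash
python3 -m inch '[[[0.3,0.3,0,0,0.3],[0,0,0,0,0.3]]]' >/dev/null; python3 g.py .4381 -.3738 .039;python3 -m inch '[[[0.25,0,0,0,0.3],[0,0,0,0,0.3]]]' >/dev/null; python3 g.py .4381 -.3738 .038;python3 -m inch '[[[0.2,0,0,0,0.3],[0,0,0,0,0.3]]]' >/dev/null; python3 g.py .4381 -.3738 .038
```

```text
xaxis [ 0.049 -0.004 -0.999]
t 7.47 pos [ 0.4408 -0.3753  0.041 ] yaw 90.1 F [-0.4 -0.8 -1.1] grip 0.0396 q6 -2.54
shift cm [ 0.19  0.15 -0.28] 
xaxis [ 0.05  -0.003 -0.999]
t 7.63 pos [ 0.4415 -0.3746  0.0399] yaw 90.1 F [-0.7 -0.1 -0.8] grip 0.0391 q6 -2.54
shift cm [ 0.17  0.08 -0.35] 
xaxis [ 0.051 -0.004 -0.999]
t 7.80 pos [ 0.4421 -0.3745  0.0399] yaw 90.1 F [-0.4  0.5 -1.1] grip 0.0397 q6 -2.54
shift cm [ 0.17  0.07 -0.41]
```

```bash
python3 -m inch '[[[0.3,0,-0.3,0,0.3],[0,0,0,0,0.3]]]' >/dev/null; python3 g.py .4381 -.3738 .039;python3 -m inch '[[[0.3,0,-0.1,0,0.3],[0,0,0,0,0.3]]]' >/dev/null; python3 g.py .4381 -.3738 .038;python3 -m inch '[[[0.2,0,0,0,0.3],[0,0,0,0,0.3]]]' >/dev/null; python3 g.py .4381 -.3738 .038
```

```text
xaxis [ 0.058 -0.007 -0.998]
t 7.97 pos [ 0.4429 -0.3747  0.04  ] yaw 89.9 F [-1.9  0.6 -0.5] grip 0.0395 q6 -2.54
shift cm [ 0.08  0.09 -0.48] 
xaxis [ 0.062 -0.009 -0.998]
t 8.13 pos [ 0.444  -0.375   0.0397] yaw 89.9 F [-0.6  0.6 -0.7] grip 0.0393 q6 -2.54
shift cm [ 0.13  0.12 -0.6 ] 
xaxis [ 0.064 -0.01  -0.998]
t 8.30 pos [ 0.4445 -0.3752  0.0394] yaw 90.0 F [-0.6  1.4 -0.5] grip 0.0394 q6 -2.54
shift cm [ 0.1   0.14 -0.65]
```

```bash
sed -i 's/ q6 %.2f"/ q %s"/; s/o\["q"\]\[5\]/o["q"].round(2)/' g.py; python3 g.py; python3 -c "
from h import *
print(robot.get_obs()['joint_torque'].round(1),robot.get_obs()['moment'].round(2))
crop('side',290,85,350,165,7,'s7.png')"
```

```text
xaxis [ 0.064 -0.01  -0.998]
t 8.30 pos [ 0.4445 -0.3752  0.0394] yaw 90.0 F [-0.6  1.4 -0.5] grip 0.0394 q [-0.92  0.74  1.72  0.07  0.64 -2.54]
[  0.7 -44.1  -9.5   0.3  -0.3   0. ] [0.05 0.22 0.02]
```

View pics/s7.png

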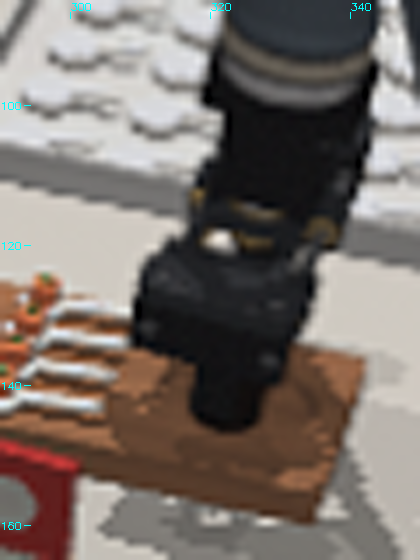

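```bash
python3 -c "
from h import *
for z in(.012,.02,.03):
  q=proj('side',circ(.443,-.375,z,.02));print(z,q.min(0).round(1),q.max(0).round(1))"
python3 -m inch '[[[0,0,0,0,0.5],[0,0,0,0,0.55],[0,0,0,0,0.6],[0,0,0,0,0.65],[0,0,0,0,0.7],[0,0,0,0,0.7]]]' >/dev/null; python3 g.py .4381 -.3738 .2 92
```

```text
0.012 [315.6 140.4] [327.1 147.2]
0.02 [315.8 138.5] [327.4 145.4]
0.03 [316.1 136.2] [327.7 143. ]
xaxis [ 0.061 -0.007 -0.998]
t 8.85 pos [ 0.4433 -0.3743  0.0359] yaw 89.9 F [-0.6 -0.2  0.5] grip 0.0588 q [-0.92  0.74  1.72  0.07  0.63 -2.55]
shift cm [-16.41  -0.07   0.48] turn -0.036 rad
```

```bash
python3 -m inch '[[[-1,0,0,0,0.75],[-2,0,0,0,0.8],[-2.5,0,0,0,0.8],[-2.5,0,0,0,0.8],[-2.5,0,0,0,0.8],[-2.5,0,0,0,0.8],[-2,0,0,0,0.8],[-1,0,0,0,0.8]]]' >/dev/null; python3 g.py .5335 .001 .2 105;  python3 -c "
from h import *
crop('side',240,85,350,195,5.2,'s8.png')"
```

```text
xaxis [ 0.054  0.    -0.999]
t 9.52 pos [ 0.431  -0.3709  0.2021] yaw 89.9 F [-0.5  0.4  0.2] grip 0.0696 q [-0.93  0.48  1.64  0.05  0.99 -2.53]
shift cm [ 0.79 37.21 10.16] turn -0.263 rad
```

View pics/s8.png

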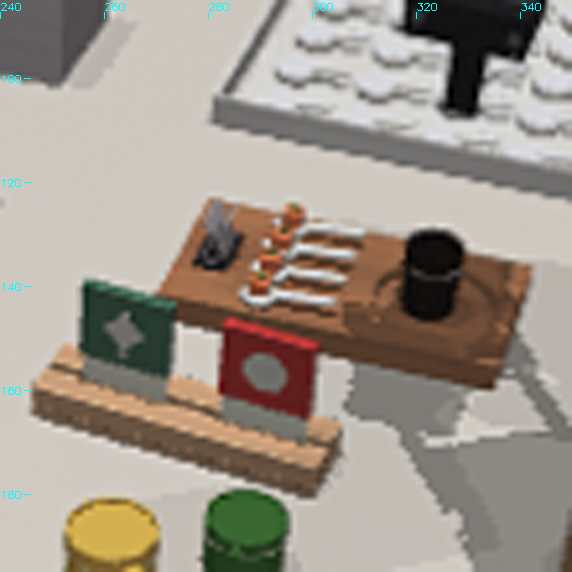

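The dark pot stands upright in the salmon well. I'll measure the remaining two pots by colour (numerically) from the clear views.

```bash
cat > seg.py <<'E'
from h import *
def seg(n,box,hue,smin=90,vmin=50):
    x0,y0,x1,y1=box;im=camera(n)[y0:y1,x0:x1];h=cv2.cvtColor(im,cv2.COLOR_RGB2HSV).astype(int)
    m=((h[...,0]>=hue[0])&(h[...,0]<=hue[1])&(h[...,1]>smin)&(h[...,2]>vmin)).astype(np.uint8)
    k,l,s,c=cv2.connectedComponentsWithStats(m);
    if k<2:return None
    i=1+s[1:,4].argmax();return s[i,:5]+[x0,y0,0,0,0],c[i]+[x0,y0]
if __name__=="__main__":
    r=seg("top",(225,180,270,225),(18,34));print("must top",r,atz("top",r[1],.096).round(4))
    r=seg("side",(235,160,290,225),(18,34));print("must side",r)
    for z in (.096,.048):
        q=proj("side",circ(.5335,.001,z,.026));print(z,q.min(0).round(1),q.max(0).round(1))
    r=seg("side",(235,160,275,225),(45,80));print("pesto side",r);q=proj("side",circ(.5335,.001,0,.032));print(q.min(0).round(1),q.max(0).round(1))
E
python3 seg.py
```

```text
must top (array([241, 189,  18,  19, 273]), array([248.91941392, 198.65567766])) [0.5338 0.0027 0.096 ]
must side (array([252, 181,  19,  24, 375]), array([261.02666667, 192.152     ]))
0.096 [252.6 180.3] [271.  192.5]
0.048 [252.3 192.7] [270.2 204.9]
pesto side (array([249, 196,  22,  22, 242]), array([260.09090909, 208.69421488]))
[250.  203.1] [271.6 218.3]
```

```bash
python3 -m inch '[[[0,3.6,1,0,1],[0,3.8,1,0,1],[0,3.8,1,0,1],[0,3.8,1,0,1],[0,3.8,1,0,1],[0,3.8,1,0,1],[0,3.8,1,0,1],[0,3.5,1,0,1]]]' >/dev/null; python3 g.py .5335 .0015 .15 105
```

```text
xaxis [ 0.035  0.01  -0.999]
t 10.38 pos [ 0.5081 -0.0661  0.1925] yaw 88.9 F [-0.2 -0.1 -0.2] grip 0.0873 q [-0.36  0.42  1.78  0.03  0.91 -1.93]
shift cm [4.41 6.76 2.26] turn -0.281 rad
```

```bash
python3 -m inch '[[[0.5,2.2,0.6,0,1],[1,2.2,0.6,0,1],[1,1.5,0.6,0,1],[1,0.6,0.4,0,1],[0.5,0,0,-0.1,1],[0,0,0,-0.1,1],[0,0,0,-0.08,1],[0,0,0,0,1]]]' >/dev/null; python3 g.py .5335 .0015 .11 105
```

```text
xaxis [ 0.01   0.017 -1.   ]
t 11.05 pos [0.5259 0.0126 0.14  ] yaw 106.4 F [-0.4  0.5 -0.6] grip 0.0872 q [-0.2   0.53  1.78  0.03  0.83 -2.07]
shift cm [ 2.99 -1.32  0.37] turn 0.025 rad
```

```bash
python3 -m inch '[[[0,-0.7,0.2,0,1],[0.5,-0.55,0.2,0,1],[1.2,0,0,0,1],[1,0,0,0,1],[0,0,0,0,1]]]' >/dev/null; python3 g.py .5335 .0015 .075 105
```

```text
xaxis [ 0.008  0.017 -1.   ]
t 11.47 pos [ 0.5341 -0.0019  0.1087] yaw 105.8 F [ 0.4 -0.4 -0.4] grip 0.0870 q [-0.22  0.59  1.78  0.03  0.77 -2.09]
shift cm [ 3.38  0.29 -0.  ] turn 0.014 rad
```

```bash
python3 -m inch '[[[0.6,0.3,0,0,1],[1.2,0,0,0,1],[1,0,0,0,1],[0.5,0,0,0,1],[0,0,0,0,1]]]' >/dev/null; python3 g.py .5335 .0015 .075 105;python3 -m inch '[[[0,0,0,0,0.7],[0,0,0,0,0.5],[0,0,0,0,0.5],[0,0,0,0,0.4],[0,0,0,0,0.4],[0,0,0,0,0.4],[0,0,0,0,0.4],[0,0,0,0,0.4]]]' 25 >/dev/null;python3 g.py .5335 .0015 .075 105
```

```text
xaxis [ 0.008  0.017 -1.   ]
t 11.88 pos [0.5339 0.0008 0.0731] yaw 105.6 F [ 0.1  0.3 -0.1] grip 0.0870 q [-0.22  0.65  1.79  0.03  0.69 -2.08]
shift cm [-0.19  0.08 -0.02] turn 0.010 rad
xaxis [ 0.01   0.016 -1.   ]
t 12.55 pos [0.5348 0.001  0.0748] yaw 105.6 F [ 0.8 -0.1 -1.5] grip 0.0514 q [-0.22  0.65  1.79  0.03  0.69 -2.08]
shift cm [-0.02  0.08 -0.11] turn 0.010 rad
```

```bash
python3 -m inch '[[[-0.4,0,0,0,0.4],[-1,0,0,0,0.4],[-1.5,0,0,0,0.4],[-1.5,0,0,0,0.4],[-1.5,0,0,0,0.4],[-1.5,0,0,0,0.4],[-0.6,0,0,0,0.4],[0,0,0,0,0.4]]]' 30 >/dev/null; python3 g.py .5206 .1872 .15 95
```

```text
xaxis [ 0.009  0.016 -1.   ]
t 13.22 pos [ 5.329e-01 -3.000e-04  1.612e-01] yaw 105.6 F [ 0.2  0.2 -0.7] grip 0.0512 q [-0.22  0.5   1.74  0.02  0.89 -2.08]
shift cm [ 1.42 18.38  3.83] turn 0.185 rad
```

```bash
python3 -m inch '[[[0,2,0.4,0,0.4],[0,2.6,0.5,0,0.4],[0,2.6,0.5,0,0.4],[0,2.6,0.5,0,0.4],[0,2.6,0.5,0,0.4],[0,2.6,0.5,0,0.4],[0,2,0.5,0,0.4],[0,1,0.3,0,0.4]]]' >/dev/null; python3 -m inch '[[[0,0,0,0.08,0.4],[0,0,0,0.1,0.4],[0,0,0,0,0.4]]]' >/dev/null;python3 g.py .5206 .1872 .08 95; python3 seg.py | grep pesto
```

```text
xaxis [ 0.004  0.014 -1.   ]
t 14.13 pos [0.5179 0.1892 0.1603] yaw 94.7 F [ 0.  -0.7 -0.7] grip 0.0512 q [ 0.14  0.53  1.7   0.02  0.91 -1.52]
shift cm [ 8.03 -0.32  0.21] turn -0.005 radTraceback (most recent call last):
  File "seg.py", line 9, in <module>
    r=seg("top",(225,180,270,225),(18,34));print("must top",r,atz("top",r[1],.096).round(4))
                                                                        ~^^^
TypeError: 'NoneType' object is not subscriptable
```

```bash
python3 -m inch '[[[0.8,-0.3,0.2,0,0.4],[1.8,0,0,0,0.4],[2,0,0,0,0.4],[2,0,0,0,0.4],[2,0,0,0,0.4],[1.4,0,0,0,0.4],[0.5,0,0,0,0.4],[0,0,0,0,0.4]]]' >/dev/null; python3 g.py .5206 .1872 .039 95
```

```text
xaxis [ 0.007  0.012 -1.   ]
t 14.85 pos [0.5242 0.1815 0.0481] yaw 95.5 F [ 0.5  1.2 -0.9] grip 0.0515 q [ 0.13  0.71  1.75  0.02  0.67 -1.55]
shift cm [ 0.92  0.6  -0.31] turn 0.008 rad
```

```bash
python3 -m inch '[[[0.2,0.5,-0.3,0,0.4],[0.3,0,0,0,0.4],[0.2,0,0,0,0.4],[0,0,0,0,0.4]]]' >/dev/null; python3 g.py .5206 .1872 .039 95;  python3 -m inch '[[[0.2,0,0,0,0.4],[0.2,0,0,0,0.4],[0,0,0,0,0.4]]]' >/dev/null; python3 g.py .5206 .1872 .039 95
```

```text
xaxis [ 0.009  0.012 -1.   ]
t 15.18 pos [0.5218 0.1858 0.0417] yaw 95.5 F [-0.1  0.1 -1. ] grip 0.0510 q [ 0.13  0.72  1.76  0.02  0.65 -1.55]
shift cm [ 0.27  0.15 -0.11] turn 0.009 rad
xaxis [ 0.013  0.013 -1.   ]
t 15.43 pos [0.5231 0.1863 0.0391] yaw 95.6 F [-0.7  0.  -0.9] grip 0.0509 q [ 0.13  0.73  1.76  0.02  0.64 -1.55]
shift cm [ 0.01  0.11 -0.24] turn 0.010 rad
```

```bash
python3 -m inch '[[[0.15,0,0,0,0.4],[0,0,0,0,0.4],[0,0,0,0,0.65],[0,0,0,0,0.7],[0,0,0,0,0.75],[0,0,0,0,0.8],[0,0,0,0,0.85],[0,0,0,0,0.85]]]' >/dev/null; python3 g.py .5206 .1872 .16;python3 -m inch '[[[-0.8,0,0,0,0.85],[-1.5,0,0,0,0.85],[-2.4,0,0,0,0.85],[-2.4,0,0,0,0.9],[-2.4,0,0,0,0.9],[-2,0,0,0,0.9],[-1,0,0,0,1]]]' >/dev/null; python3 g.py .5335 .0015 .12 110
```

```text
xaxis [ 0.017  0.013 -1.   ]
t 16.10 pos [0.5246 0.1866 0.0393] yaw 95.6 F [-0.2 -0.4  0.3] grip 0.0719 q [ 0.14  0.73  1.76  0.02  0.64 -1.55]
shift cm [-12.07   0.24  -0.17] 
xaxis [ 0.008  0.012 -1.   ]
t 16.68 pos [0.5197 0.1843 0.1684] yaw 95.6 F [ 0.  -0.2 -0.4] grip 0.0806 q [ 0.13  0.51  1.69  0.01  0.93 -1.54]
shift cm [  4.64 -18.39  -0.44] turn -0.252 rad
```

```bash
python3 - <<'E'
from seg import *
r=seg("side",(210,225,275,275),(18,34));print("must side",r)
q=proj("side",circ(.523,.1865,.06,.026));print(q.min(0).round(1),q.max(0).round(1));q=proj("side",circ(.523,.1865,.012,.026));print(q.min(0).round(1),q.max(0).round(1))
r=seg("side",(235,160,275,225),(45,80));print("pesto side",r)
for z in(0,.048):q=proj("side",circ(.5335,.001,z,.032));print(q.min(0).round(1),q.max(0).round(1))
E
python3 -m inch '[[[0,-2,0,0,1],[0,-2.8,0,0,1],[0,-2.8,0,0,1],[0,-2.8,0,0,1],[0,-2.8,0,0,1],[0,-2.5,0,0,1],[0,-1.8,0,0,1],[0,-0.8,0,0,1]]]' >/dev/null;python3 -m inch '[[[0.5,0,0,-0.1,1],[0.7,0,0,-0.1,1],[0.7,0,0,-0.05,1],[0.7,0,0,0,1],[0.4,0,0,0,1],[0,0,0,0,1]]]' >/dev/null; python3 g.py .5335 .0015 .027 110
```

```text
must side (array([232, 234,  19,  27, 441]), array([241.08390023, 246.861678  ]))
[231.6 234.4] [251.6 249.4]
[231.8 246.4] [251.3 261.4]
pesto side (array([253, 192,  18,  26, 364]), array([261.60164835, 204.46428571]))
[250.  203.1] [271.6 218.3]
[250.2 191.3] [272.3 206.4]
xaxis [-0.006  0.017 -1.   ]
t 17.95 pos [ 0.5317 -0.0021  0.126 ] yaw 110.5 F [-0.3  0.8  0.6] grip 0.0869 q [-0.22  0.56  1.76  0.02  0.83 -2.17]
shift cm [9.9  0.1  0.29] turn 0.009 rad
```

```bash
python3 -m inch '[[[0.8,0.1,0.2,0,1],[1.8,0,0,0,1],[1.8,0,0,0,1],[1,0,0,0,1],[0,0,0,0,1]]]' >/dev/null; python3 g.py .5335 .0015 .028 110
```

```text
xaxis [-0.003  0.017 -1.   ]
t 18.37 pos [0.5344 0.0023 0.0695] yaw 110.4 F [-0.4  0.3  0.5] grip 0.0870 q [-0.21  0.66  1.79  0.02  0.7  -2.16]
shift cm [ 4.15 -0.11 -0.13] turn 0.007 rad
```

```bash
python3 -m inch '[[[0.8,-0.1,-0.1,0,1],[1.2,0,0,0,1],[1.2,0,0,0,1],[0.7,0,0,0,1],[0.2,0,0,0,1],[0,0,0,0,1]]]' >/dev/null; python3 g.py .5335 .0015 .028 110;python3 -m inch '[[[0,0,0,0,0.7],[0,0,0,0,0.6],[0,0,0,0,0.6],[0,0,0,0,0.6],[0,0,0,0,0.6],[0,0,0,0,0.6],[0,0,0,0,0.6],[0,0,0,0,0.6]]]' 35 >/dev/null; python3 g.py .5335 .0015 .028 110
```

```text
xaxis [ 0.001  0.016 -1.   ]
t 18.87 pos [0.5357 0.0018 0.0274] yaw 110.4 F [0.7 0.2 0.5] grip 0.0870 q [-0.21  0.74  1.8   0.03  0.61 -2.16]
shift cm [-0.06  0.05 -0.22] turn 0.007 rad
xaxis [ 0.005  0.015 -1.   ]
t 19.53 pos [0.5368 0.0016 0.0296] yaw 110.4 F [ 0.3  0.4 -2.3] grip 0.0633 q [-0.21  0.73  1.8   0.03  0.61 -2.16]
shift cm [ 0.16  0.1  -0.31] turn 0.007 rad
```

```bash
python3 -m inch '[[[-0.5,0,0,0,0.6],[-1.2,0,0,0,0.6],[-2,0,0,0,0.6],[-2.5,0,0,0,0.6],[-2.5,0,0,0,0.6],[-2.5,0,0,0,0.6],[-1.5,0,0,0,0.6],[-0.5,0,0,0,0.6]]]' >/dev/null; python3 g.py .4522 .3728 .16 96
```

```text
xaxis [-0.005  0.017 -1.   ]
t 20.20 pos [ 5.330e-01 -2.000e-04  1.654e-01] yaw 110.4 F [ 0.3 -0.4 -1.8] grip 0.0635 q [-0.22  0.5   1.73  0.02  0.92 -2.16]
shift cm [ 1.22 37.76  5.42] turn 0.251 rad
```

```bash
python3 -m inch '[[[0,2,0.3,0,0.6],[0,3.2,0.45,0,0.6],[0,3.2,0.45,0,0.6],[0,3.2,0.45,0,0.6],[0,3.2,0.45,0,0.6],[0,3.2,0.45,0,0.6],[0,3.2,0.45,0,0.6],[0,3.2,0.45,0,0.6]]]' >/dev/null;python3 -m inch '[[[0,3.2,0.45,0,0.6],[0,3,0.45,0,0.6],[0,2.5,0.4,0,0.6],[0,1.5,0.3,0,0.6],[0,0,0,0.1,0.6],[0,0,0,0.1,0.6],[0,0,0,0.05,0.6],[0,0,0,0,0.6]]]' >/dev/null; python3 g.py .4522 .3728 .06 96
```

```text
xaxis [-0.013  0.009 -1.   ]
t 21.53 pos [0.4519 0.3552 0.1637] yaw 95.3 F [-0.  -0.3 -2.3] grip 0.0632 q [ 0.46  0.55  1.62  0.02  0.97 -1.21]
shift cm [10.38  1.64  0.31] turn -0.013 rad
```

```bash
python3 -m inch '[[[0.5,1,0.3,0,0.6],[1.8,0.65,0,0,0.6],[2.4,0,0,0,0.6],[2.4,0,0,0,0.6],[2,0,0,0,0.6],[0.8,0,0,0,0.6],[0,0,0,0,0.6]]]' >/dev/null; python3 g.py .4522 .3728 .0405 96
```

```text
xaxis [-0.01   0.012 -1.   ]
t 22.12 pos [0.454  0.3768 0.0587] yaw 95.7 F [ 0.1 -0.1 -2. ] grip 0.0636 q [ 0.5   0.72  1.65  0.02  0.77 -1.19]
shift cm [ 1.81 -0.4  -0.21] turn -0.006 rad
```

```bash
python3 -m inch '[[[0.2,-0.4,-0.2,0,0.6],[0.5,0,0,0,0.6],[0.4,0,0,0,0.6],[0.3,0,0,0,0.6],[0,0,0,0,0.6]]]' >/dev/null; python3 g.py .4522 .3728 .0405 96;python3 -m inch '[[[0.2,0,0,0,0.6],[0.2,0,0,0,0.6],[0,0,0,0,0.6]]]' >/dev/null; python3 g.py .4522 .3728 .0405 96
```

```text
xaxis [-0.006  0.014 -1.   ]
t 22.53 pos [0.4542 0.3735 0.0457] yaw 95.7 F [ 0.4 -0.4 -1.3] grip 0.0635 q [ 0.49  0.74  1.66  0.02  0.73 -1.2 ]
shift cm [ 0.52 -0.06 -0.2 ] turn -0.005 rad
xaxis [-0.003  0.016 -1.   ]
t 22.78 pos [0.4552 0.3741 0.0428] yaw 95.7 F [ 0.2  0.2 -1.2] grip 0.0634 q [ 0.49  0.75  1.66  0.02  0.73 -1.2 ]
shift cm [ 0.23 -0.1  -0.31] turn -0.005 rad
```

```bash
python3 -m inch '[[[0.2,0,-0.2,0,0.6],[0.15,0,-0.1,0,0.6],[0,0,0,0,0.6]]]' >/dev/null; python3 g.py .4522 .3728 .0405 96;python3 -m inch '[[[0.15,0,0,0,0.6],[0,0,0,0,0.6]]]' >/dev/null; python3 g.py .4522 .3728 .0405 96
```

```text
xaxis [ 0.003  0.017 -1.   ]
t 23.03 pos [0.4545 0.3745 0.042 ] yaw 95.8 F [-0.2 -1.  -2. ] grip 0.0632 q [ 0.49  0.75  1.67  0.02  0.71 -1.2 ]
shift cm [ 0.14 -0.15 -0.24] turn -0.004 rad
xaxis [ 0.004  0.018 -1.   ]
t 23.20 pos [0.4548 0.3749 0.0416] yaw 95.8 F [ 0.9 -0.3 -2.6] grip 0.0630 q [ 0.49  0.75  1.67  0.02  0.71 -1.2 ]
shift cm [ 0.11 -0.18 -0.28] turn -0.004 rad
```

```bash
python3 -m inch '[[[0.15,0,0,0,0.6],[0,0,0,0,0.6],[0,0,0,0,0.8],[0,0,0,0,0.85],[0,0,0,0,0.9],[0,0,0,0,1],[0,0,0,0,1],[0,0,0,0,1]]]' >/dev/null; python3 g.py;python3 -m inch '[[[-0.8,0,0,0,1],[-1.5,0,0,0,1],[-2.4,0,0,0,1],[-2.4,0,0,0,1],[-2.4,0,0,0,1],[-2,0,0,0,1],[-1,0,0,0,1]]]' >/dev/null; python3 g.py .5975 -.2045 .2 85.6; python3 - <<'E'
from seg import *
r=seg("side",(210,280,275,345),(45,80),90,30);print("pesto side",r)
for z in(.012,.06):q=proj("side",circ(.454,.374,z,.032));print(q.min(0).round(1),q.max(0).round(1))
E
```

```text
xaxis [ 0.004  0.019 -1.   ]
t 23.87 pos [0.4547 0.3754 0.0408] yaw 95.8 F [-0.2  0.7 -0.5] grip 0.0855 q [ 0.49  0.75  1.67  0.02  0.71 -1.2 ]
xaxis [-0.004  0.015 -1.   ]
t 24.45 pos [0.4519 0.3715 0.1694] yaw 95.8 F [ 0.4 -0.7  0.4] grip 0.0871 q [ 0.49  0.55  1.6   0.02  0.98 -1.19]
shift cm [ -3.96 -58.72   8.7 ] turn 0.177 rad
pesto side (array([227, 297,  28,  33, 699]), array([240.37482117, 312.3490701 ]))
[226.8 307. ] [253.8 330.3]
[226.3 295.3] [254.2 318.9]
```

```bash
python3 -m inch '[[[-1,-2.5,0.5,0,0.5],[-1,-3.6,0.55,0,0.5],[-1,-3.6,0.55,0,0.5],[-0.5,-3.8,0.55,0,0.5],[0,-3.8,0.55,0,0.5],[0,-3.8,0.55,0,0.5],[0,-3.8,0.55,0,0.5],[0,-3.8,0.55,0,0.5]]]' >/dev/null;python3 -m inch '[[[0,-3.8,0.6,0,0.5],[0,-3.8,0.6,0,0.5],[0,-3.8,0.6,0,0.5],[0,-3.8,0.6,0,0.5],[0,-3.5,0.6,0,0.5],[0,-2,0.6,0.08,0.5],[0,0,0,0.1,0.5],[0,0,0,0,0.5]]]' >/dev/null; python3 g.py .5975 -.2045 .15 85.6
```

```text
xaxis [-0.009  0.02  -1.   ]
t 25.83 pos [ 0.5841 -0.1344  0.1877] yaw 85.2 F [-1.1  0.5 -0. ] grip 0.0434 q [-0.42  0.55  1.53  0.02  1.07 -1.92]
shift cm [ 3.62 -6.95  1.96] turn -0.007 rad
```

```bash
python3 -m inch '[[[0.3,-2,0.6,0,0.5],[0.5,-2.5,0.7,0,0.5],[0.6,-1.5,0.4,0,0.5],[0.5,-0.6,0.2,0,0.5],[0,0,0,0,0.5]]]' >/dev/null; python3 g.py .5975 -.2045 .12 85.6; python3 - <<'E'
from model import *
crop('side',235,105,315,175,9,'s9.png',C[15:17])
E
```

```text
xaxis [-0.015  0.024 -1.   ]
t 26.25 pos [ 0.5954 -0.2004  0.1624] yaw 85.9 F [-0.2  0.8  0.1] grip 0.0436 q [-0.51  0.62  1.47  0.02  1.07 -2.02]
shift cm [ 4.23 -0.49  0.31] turn 0.005 rad
```

View pics/s9.png

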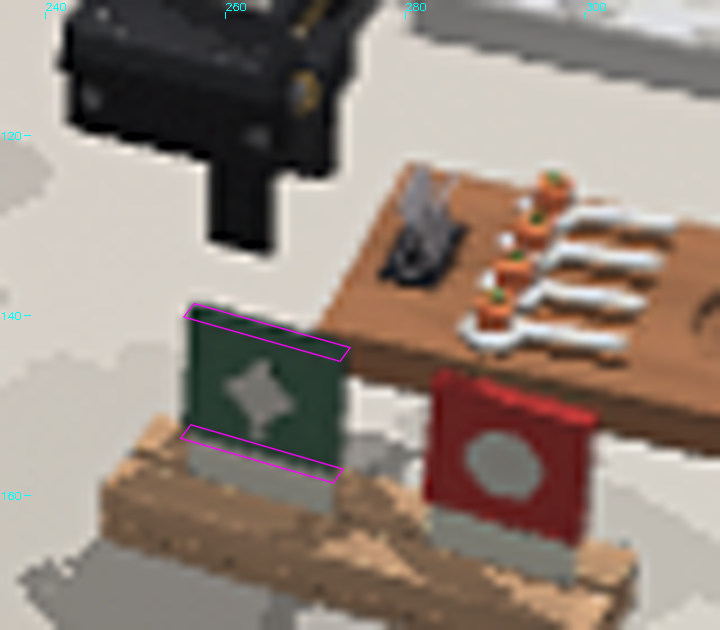

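```bash
python3 -m inch '[[[0.4,-0.5,0.3,0,0.5],[1.5,0,0,0,0.5],[1.7,0,0,0,0.5],[0.6,0,0,0,0.5],[0,0,0,0,0.5]]]' >/dev/null; python3 g.py .5975 -.2045 .07 85.6
```

```text
xaxis [-0.015  0.026 -1.   ]
t 26.72 pos [ 0.5977 -0.1992  0.1201] yaw 86.3 F [-0.1 -0.5 -0.1] grip 0.0440 q [-0.51  0.68  1.5   0.02  0.99 -2.02]
shift cm [ 5.   -0.65  0.09] turn 0.012 rad
```

```bash
python3 -m inch '[[[0,-0.6,0,0,0.5],[1,0,0,0,0.5],[1.5,0,0,0,0.5],[1.5,0,0,0,0.5],[0.8,0,0,0,0.5],[0.1,0,0,0,0.5],[0,0,0,0,0.5]]]' >/dev/null; python3 g.py .5975 -.2045 .07 85.6
```

```text
xaxis [-0.008  0.022 -1.   ]
t 27.30 pos [ 0.5995 -0.2045  0.0719] yaw 86.5 F [ 0.9  0.  -0.2] grip 0.0436 q [-0.51  0.75  1.52  0.02  0.89 -2.03]
shift cm [ 0.2  -0.01 -0.2 ] turn 0.015 rad
```

```bash
python3 -m inch '[[[0,0,-0.2,0,0.3],[0,0,0,0,0.1],[0,0,0,0,0.05],[0,0,0,0,0.0],[0,0,0,0,0],[0,0,0,0,0],[0,0,0,0,0],[0,0,0,0,0]]]' 20 >/dev/null; python3 g.py; python3 -m inch '[[[0,0,0,0,0],[0,0,0,0,0]]]' 40 >/dev/null; python3 g.py
```

```text
xaxis [-0.003  0.019 -1.   ]
t 27.97 pos [ 0.5993 -0.2059  0.0755] yaw 86.5 F [-0.2  0.7 -0.5] grip 0.0088 q [-0.51  0.74  1.52  0.02  0.89 -2.04]
xaxis [-0.003  0.019 -1.   ]
t 28.13 pos [ 0.5993 -0.2059  0.0755] yaw 86.5 F [-0.5 -0.6 -0.6] grip 0.0087 q [-0.51  0.74  1.52  0.02  0.89 -2.04]
```

```bash
python3 -m inch '[[[-0.4,0,0,0,0],[-0.7,0,0,0,0],[-1,0,0,0,0],[-1.2,0,0,0,0],[-2,0,0,0,0],[-2.5,0,0,0,0],[-2.5,0,0,0,0],[-2.5,0,0,0,0]]]' >/dev/null; python3 -m inch '[[[-2,0,0,0,0],[0,0,0,0,0]]]' >/dev/null; python3 g.py .60 .38 .22 3.6;python3 - <<'E'
from seg import *
from model import *
r=seg("side",(225,70,300,165),(50,95),60,20);print(r)
x,y,_=[.5993,-.2059,0]
E
```

```text
xaxis [-0.001  0.02  -1.   ]
t 28.97 pos [ 0.5995 -0.2079  0.2377] yaw 86.5 F [ 0.5 -0.7  1. ] grip 0.0088 q [-0.52  0.54  1.4   0.02  1.22 -2.03]
shift cm [ 2.92 58.63 -3.53] turn 1.447 rad
(array([257,  96,  19,  18, 177]), array([266.79096045, 105.34463277]))
```

```bash
python3 -m inch '[[[0,2,-0.1,0,0],[0,3.2,-0.2,0,0],[0,3.6,-0.2,0,0],[0,3.6,-0.2,0,0],[0,3.6,-0.2,0,0],[0,3.6,-0.2,0,0],[0,3.6,-0.2,0,0],[0,3.6,-0.2,0,0]]]' >/dev/null;python3 -m inch '[[[0,3.6,-0.2,0,0],[0,3.6,-0.2,0,0],[0,3.6,-0.2,0,0],[0,3.6,-0.2,0,0],[0,3.6,-0.2,0,0],[0,3.2,-0.2,0,0],[0,2.5,-0.2,0,0],[0,1,-0.1,0,0]]]' >/dev/null; python3 -m inch '[[[0,0,0,0.06,0],[0,0,0,0.1,0],[0,0,0,0.115,0],[0,0,0,0.115,0],[0,0,0,0.115,0],[0,0,0,0.115,0],[0,0,0,0.115,0],[0,0,0,0.115,0]]]' >/dev/null; python3 g.py .60 .38 .2 3.6
```

```text
xaxis [-0.052  0.01  -0.999]
t 31.02 pos [0.5817 0.3252 0.2223] yaw 35.3 F [ 0.5 -0.3 -0.4] grip 0.0091 q [ 0.33  0.61  1.3   0.03  1.28 -0.29]
shift cm [ 2.18  4.74 -3.34] turn 0.553 rad
```

```bash
python3 -m inch '[[[0,0,0,0.1,0],[0,0,0,0.11,0],[0,0,0,0.11,0],[0,0,0,0.11,0],[0,0,0,0.07,0],[0,0,0,0.04,0],[0,0,0,0,0]]]' >/dev/null; python3 g.py .60 .38 .2 3.6
```

```text
xaxis [-0.069  0.    -0.998]
t 31.60 pos [0.5773 0.3154 0.2152] yaw 2.1 F [ 0.6 -0.8 -0.4] grip 0.0085 q [0.32 0.62 1.31 0.02 1.28 0.28]
shift cm [ 1.36  2.61 -6.36] turn -0.026 rad
```

```bash
python3 -m inch '[[[0,-2.5,0,0,0],[0,-2.5,0,0,0],[0,-2.5,0,0,0],[0,0,0,0,0],[0,0,0,0,0]]]' >/dev/null; python3 g.py;python3 -m inch '[[[0,0.8,0,0,0],[0,0.8,0,0,0],[0,0.8,0,0,0],[0,0.8,0,0,0],[0,0.8,0,0,0],[0,0.8,0,0,0],[0,0,0,0,0],[0,0,0,0,0]]]' >/dev/null; python3 g.py;python3 -m inch '[[[-2,0,0,0,0],[-2,0,0,0,0],[0,0,0,0,0],[0,0,0,0,0]]]' >/dev/null; python3 g.py;python3 -m inch '[[[1,0,0,0,0],[1,0,0,0,0],[1,0,0,0,0],[1,0,0,0,0],[0,0,0,0,0],[0,0,0,0,0]]]' >/dev/null; python3 g.py .6019 .3823 .2 3.6
```

```text
xaxis [-0.076 -0.004 -0.997]
t 32.02 pos [0.4985 0.307  0.2165] yaw 2.2 F [ 0.9 -0.9  0.8] grip 0.0085 q [0.35 0.52 1.5  0.02 1.19 0.3 ]
xaxis [-0.072 -0.004 -0.997]
t 32.68 pos [0.5573 0.3075 0.2109] yaw 2.1 F [-0.3 -0.3 -1.1] grip 0.0087 q [0.32 0.59 1.37 0.02 1.24 0.28]
xaxis [-0.078 -0.006 -0.997]
t 33.02 pos [0.5589 0.3071 0.2494] yaw 2.1 F [ 1.2 -0.2 -0.8] grip 0.0088 q [0.32 0.56 1.33 0.02 1.33 0.28]
xaxis [-0.088 -0.009 -0.996]
t 33.52 pos [0.5512 0.306  0.1999] yaw 2.1 F [-0.1 -0.6  0.5] grip 0.0089 q [0.32 0.6  1.39 0.02 1.23 0.28]
shift cm [-0.52  5.33 -7.44] turn -0.026 rad
```

```bash
python3 -m inch '[[[0,0,0,0,0],[0,0,0,0,0],[0,0,0,0,0],[0,0,0,0,0],[0,0,0,0,0],[0,0,0,0,0],[0,0,0,0,0],[0,0,0,0,0]]]' >/dev/null; python3 g.py; python3 -m inch '[[[0,0,1.5,0,0],[0,0,1.5,0,0],[0,0,0,0,0],[0,0,0,0,0]]]' >/dev/null; python3 g.py; python3 -m inch '[[[0,0,-1.5,0,0],[0,0,-1.5,0,0],[0,0,0,0,0],[0,0,0,0,0]]]' >/dev/null; python3 g.py; python3 -m inch '[[[0,0,0,-0.1,0],[0,0,0,-0.1,0],[0,0,0,-0.1,0],[0,0,0,0,0],[0,0,0,0,0]]]' >/dev/null; python3 g.py
```

```text
xaxis [-0.086 -0.008 -0.996]
t 34.18 pos [0.552  0.3062 0.2004] yaw 2.1 F [-0.4  0.2  0.4] grip 0.0086 q [0.32 0.6  1.39 0.02 1.23 0.28]
xaxis [-0.085 -0.009 -0.996]
t 34.52 pos [0.5532 0.2728 0.201 ] yaw 2.2 F [ 0.2  0.7 -0.8] grip 0.0084 q [0.27 0.59 1.42 0.02 1.22 0.23]
xaxis [-0.085 -0.007 -0.996]
t 34.85 pos [0.5525 0.3049 0.201 ] yaw 2.0 F [-0.7 -0.3 -0.7] grip 0.0087 q [0.32 0.6  1.39 0.02 1.23 0.28]
xaxis [-0.085 -0.008 -0.996]
t 35.27 pos [0.5513 0.3086 0.2004] yaw 20.2 F [ 0.6  1.2 -0.2] grip 0.0085 q [ 0.32  0.61  1.39  0.02  1.23 -0.04]
```

```bash
python3 -m inch '[[[0.3,0,0,0,0],[0.3,0,0,0,0],[0.3,0,0,0,0],[0.3,0,0,0,0],[0.3,0,0,0,0],[0.3,0,0,0,0],[0.3,0,0,0,0],[0.3,0,0,0,0]]]' >/dev/null; python3 g.py; python3 -m inch '[[[-0.3,0,0,0,0],[-0.3,0,0,0,0],[-0.3,0,0,0,0],[-0.3,0,0,0,0],[-0.3,0,0,0,0],[-0.3,0,0,0,0],[-0.3,0,0,0,0],[-0.3,0,0,0,0]]]' >/dev/null; python3 g.py; python3 -m inch '[[[0,0,0,0.03,0],[0,0,0,0.03,0],[0,0,0,0.03,0],[0,0,0,0.03,0],[0,0,0,0.03,0],[0,0,0,0.03,0],[0,0,0,0.03,0],[0,0,0,0.03,0]]]' >/dev/null; python3 g.py; python3 -m inch '[[[0,0,0,-0.1,0],[0,0,0,-0.1,0],[0,0,0,-0.1,0],[0,0,0,-0.1,0],[0,0,0,-0.1,0],[0,0,0,-0.1,0],[0,0,0,-0.1,0],[0,0,0,-0.1,0]]]' >/dev/null; python3 g.py
```

```text
xaxis [-0.085 -0.008 -0.996]
t 35.93 pos [0.549  0.3088 0.1741] yaw 19.9 F [-0.4 -0.5 -0.1] grip 0.0089 q [ 0.33  0.63  1.41  0.02  1.18 -0.03]
xaxis [-0.086 -0.009 -0.996]
t 36.60 pos [0.5511 0.3088 0.1999] yaw 19.8 F [-0.   0.9  0.3] grip 0.0086 q [ 0.32  0.61  1.39  0.02  1.23 -0.03]
xaxis [-0.081 -0.007 -0.997]
t 37.27 pos [0.5526 0.3093 0.2042] yaw 5.4 F [-0.9 -0.1 -1.1] grip 0.0085 q [0.33 0.6  1.38 0.02 1.24 0.22]
xaxis [-0.078 -0.006 -0.997]
t 37.93 pos [0.5532 0.3096 0.207 ] yaw 53.4 F [ 0.1  0.3 -0.2] grip 0.0088 q [ 0.33  0.6   1.38  0.02  1.24 -0.61]
```

```bash
python3 -m inch '[[[0,0,0,0.03,0],[0,0,0,0.03,0],[0,0,0,0.03,0],[0,0,0,0.03,0],[0,0,0,0.03,0],[0,0,0,0.03,0],[0,0,0,0.03,0],[0,0,0,0.03,0]]]' >/dev/null; python3 g.py;python3 -m inch '[[[0,0,0,0.06,0],[0,0,0,0.06,0],[0,0,0,0.06,0],[0,0,0,0.06,0],[0,0,0,0.06,0],[0,0,0,0.06,0],[0,0,0,0.06,0],[0,0,0,0.06,0]]]' >/dev/null; python3 g.py;python3 -m inch '[[[0,0.5,0,0,0],[0,0.5,0,0,0],[0,0.5,0,0,0],[0,0.5,0,0,0],[0,0.5,0,0,0],[0,0.5,0,0,0],[0,0.5,0,0,0],[0,0.5,0,0,0]]]' >/dev/null; python3 g.py;python3 -m inch '[[[0,0,-0.6,0.03,0],[0,0,-0.9,0.03,0],[0,0,-0.9,0.03,0],[0,0,-0.9,0.03,0],[0,0,-0.9,0.02,0],[0,0,-0.9,0,0],[0,0,-0.9,0,0],[0,0,-0.6,0,0]]]' >/dev/null; python3 g.py .6019 .3823 .2 3.6
```

```text
xaxis [-0.076 -0.005 -0.997]
t 38.60 pos [0.5536 0.3098 0.2092] yaw 37.3 F [ 0.4 -0.2 -0.2] grip 0.0088 q [ 0.33  0.6   1.38  0.02  1.24 -0.33]
xaxis [-0.075 -0.004 -0.997]
t 39.27 pos [0.5539 0.3101 0.2111] yaw 6.4 F [ 0.3  1.2 -0.7] grip 0.0088 q [0.33 0.59 1.38 0.02 1.24 0.21]
xaxis [-0.074 -0.004 -0.997]
t 39.93 pos [0.5978 0.3147 0.2084] yaw 6.0 F [-0.  -0.1 -0.6] grip 0.0088 q [0.31 0.65 1.26 0.02 1.3  0.2 ]
xaxis [-0.074 -0.005 -0.997]
t 40.60 pos [0.6019 0.3817 0.2066] yaw -2.7 F [ 0.3  0.3 -1. ] grip 0.0086 q [0.4  0.71 1.16 0.03 1.35 0.44]
shift cm [ 0.66  0.04 -0.07] turn -0.110 rad
```

```bash
python3 -m inch '[[[0,0,2,0,0],[0,0,3.4,0,0],[0,0,3.6,0,0],[0,0,3.6,0,0],[0,0,3.6,0,0],[0,0,3.6,0,0],[0,0,3.6,0,0],[0,0,2,0,0]]]' >/dev/null; python3 g.py; python3 -m inch '[[[0,0,0,0,0],[0,0,0,0,0],[3,0,0,0,0],[3,0,0,0,0],[0,0,0,0,0],[0,0,0,0,0]]]' >/dev/null; python3 g.py;python3 -m inch '[[[-3,0,0,0,0],[-3,0,0,0,0],[0,0,0,0,0],[0,0,0,0,0]]]' >/dev/null; python3 g.py; python3 -m inch '[[[0,0,0,0,0],[0,3,0,0,0],[0,3,0,0,0],[0,0,0,0,0],[0,0,0,0,0]]]' >/dev/null; python3 g.py; python3 -m inch '[[[0,0,0,0,0],[0,-3,0,0,0],[0,-3,0,0,0],[0,0,0,0,0],[0,0,0,0,0]]]' >/dev/null; python3 g.py
```

```text
xaxis [-0.07  -0.002 -0.998]
t 41.27 pos [0.5925 0.1299 0.2068] yaw -1.6 F [-0.1  0.7 -0.2] grip 0.0087 q [0.03 0.56 1.46 0.   1.2  0.06]
xaxis [-0.061 -0.001 -0.998]
t 41.77 pos [0.5929 0.1285 0.1488] yaw -1.8 F [ 1.3  0.2 -0.9] grip 0.0088 q [0.03 0.63 1.51 0.   1.06 0.06]
xaxis [-0.063 -0.    -0.998]
t 42.10 pos [0.597  0.1334 0.2129] yaw -1.4 F [-0.2  0.1 -0.9] grip 0.0088 q [0.04 0.56 1.44 0.   1.21 0.06]
xaxis [-0.066  0.    -0.998]
t 42.52 pos [0.6555 0.1353 0.2096] yaw -1.2 F [-0.4  1.1 -0.6] grip 0.0086 q [0.04 0.64 1.28 0.   1.28 0.06]
xaxis [-0.076 -0.    -0.997]
t 42.93 pos [0.5883 0.1371 0.2097] yaw -1.1 F [ 0.2 -0.4  0.3] grip 0.0083 q [0.04 0.56 1.46 0.   1.21 0.06]
```

```bash
python3 -m inch '[[[-1,0,0,0,0],[-1,0,0,0,0],[-1,0,0,0,0],[-1,0,0,0,0],[-1,0,0,0,0],[-1,0,0,0,0],[-1,0,0,0,0],[-1,0,0,0,0]]]' >/dev/null; python3 g.py; python3 -m inch '[[[4,0,0,0,0],[4,0,0,0,0],[4,0,0,0,0],[0,0,0,0,0],[0,0,0,0,0]]]' >/dev/null; python3 g.py;python3 -m inch '[[[-1,0,0,0,0],[-1.5,0,0,0,0],[-1.5,0,0,0,0],[-1.5,0,0,0,0],[-1.5,0,0,0,0],[-1.5,0,0,0,0],[-1.5,0,0,0,0],[-1,0,0,0,0]]]' >/dev/null; python3 g.py; python3 -m inch '[[[4,0,0,0,0],[0,0,0,0,0],[4,0,0,0,0],[0,0,0,0,0],[4,0,0,0,0],[0,0,0,0,0],[0,0,0,0,0]]]' >/dev/null; python3 g.py
```

```text
xaxis [-0.073 -0.    -0.997]
t 43.60 pos [0.597  0.1371 0.298 ] yaw -1.2 F [-0.6  0.8 -0.6] grip 0.0087 q [0.04 0.48 1.33 0.   1.4  0.06]
xaxis [-0.049  0.001 -0.999]
t 44.02 pos [0.598  0.1375 0.187 ] yaw -1.2 F [ 0.6 -0.6 -0.5] grip 0.0087 q [0.04 0.58 1.47 0.   1.14 0.06]
xaxis [-0.023  0.002 -1.   ]
t 44.68 pos [0.6102 0.1377 0.3261] yaw -1.1 F [-0.3 -0.1 -0.5] grip 0.0086 q [0.04 0.45 1.3  0.   1.41 0.06]
xaxis [ 0.028  0.005 -1.   ]
t 45.27 pos [0.6247 0.1394 0.2449] yaw -1.1 F [0.8 0.  0.5] grip 0.0087 q [0.04 0.53 1.4  0.   1.19 0.06]
```

```bash
python3 -m inch '[[[0,-3,0,0,0],[0,-3,0,0,0],[0,0,0,0,0],[0,0,0,0,0]]]' >/dev/null; python3 g.py; python3 -m inch '[[[0,3,0,0,0],[0,3,0,0,0],[0,0,0,0,0],[0,0,0,0,0]]]' >/dev/null; python3 g.py;python3 -m inch '[[[0,-3,0,0,0],[0,-3,0,0,0],[0,0,0,0,0],[0,0,0,0,0]]]' >/dev/null; python3 g.py .6019 .3823 .2 3.6
```

```text
xaxis [ 0.056  0.006 -0.998]
t 45.60 pos [0.5731 0.141  0.261 ] yaw -1.1 F [0.2 0.1 0.1] grip 0.0088 q [0.05 0.43 1.53 0.   1.13 0.07]
xaxis [ 0.076  0.008 -0.997]
t 45.93 pos [0.6396 0.1406 0.2806] yaw -1.1 F [-0.8 -0.9 -0.5] grip 0.0087 q [0.04 0.49 1.36 0.   1.21 0.06]
xaxis [ 0.092  0.008 -0.996]
t 46.27 pos [0.5834 0.1415 0.2843] yaw -1.1 F [1.3 0.4 0. ] grip 0.0091 q [0.05 0.4  1.5  0.   1.14 0.07]
shift cm [  8.77   0.59 -24.03] turn -0.083 rad
```

```bash
python3 -m inch '[[[0,0,0,0,0],[0,0,0,0,0],[0,0,0,0,0],[0,0,0,0,0]]]' >/dev/null; python3 g.py; python3 -m inch '[[[0,0,0,0,0],[0,0,0,0,0],[0,0,0,0,0],[0,0,0,0,0],[0,0,0,0,0],[0,0,0,0,0],[0,0,0,0,0],[0,0,0,0,0]]]' >/dev/null; python3 g.py;python3 -c "
from h import *
o=robot.get_obs();print(o['joint_velocities'].round(3),o['joint_torque'].round(2))"
```

```text
xaxis [ 0.101  0.009 -0.995]
t 46.60 pos [0.587  0.1416 0.289 ] yaw -1.1 F [ 0.6  0.2 -0.4] grip 0.0085 q [0.05 0.4  1.5  0.   1.14 0.07]
xaxis [ 0.1    0.009 -0.995]
t 47.27 pos [0.5887 0.1413 0.288 ] yaw -1.2 F [-0.1  0.4 -0.5] grip 0.0088 q [0.05 0.4  1.49 0.   1.14 0.07]
[ 0.001  0.     0.    -0.     0.    -0.001] [-1.000e-02 -3.971e+01 -1.909e+01  9.000e-02 -3.400e-01  1.000e-02]
```

```bash
python3 -m inch '[[[1,0,0,0,0],[1,0,0,0,0],[1,0,0,0,0],[1,0,0,0,0],[1,0,0,0,0],[1,0,0,0,0],[1,0,0,0,0],[0.5,0,0,0,0]]]' >/dev/null; python3 g.py; python3 -m inch '[[[-4,0,0,0,0],[0,0,0,0,0],[-4,0,0,0,0],[0,0,0,0,0],[0,0,0,0,0],[0,0,0,0,0],[0,0,0,0,0],[0,0,0,0,0]]]' >/dev/null; python3 g.py; python3 -m inch '[[[0,0,0,0,0],[0,0,0,0,0],[0,0,0,0,0],[0,0,0,0,0],[0,0,0,0,0],[0,0,0,0,0],[0,0,0,0,0],[0,0,0,0,0]]]' >/dev/null; python3 g.py
```

```text
xaxis [ 0.099  0.008 -0.995]
t 47.93 pos [0.5963 0.142  0.2051] yaw -1.2 F [-0.3 -0.6 -1.3] grip 0.0087 q [0.05 0.51 1.57 0.   0.97 0.07]
xaxis [ 0.086  0.008 -0.996]
t 48.60 pos [0.589  0.1413 0.2738] yaw -1.2 F [ 0.5 -0.7 -0.5] grip 0.0088 q [0.05 0.42 1.5  0.   1.13 0.07]
xaxis [ 0.084  0.008 -0.996]
t 49.27 pos [0.5881 0.1413 0.2725] yaw -1.2 F [-0.2  0.1  0.3] grip 0.0086 q [0.05 0.43 1.5  0.   1.13 0.07]
```

```bash
python3 -m inch '[[[1,0,0,0,0],[1,0,0,0,0],[1,0,0,0,0],[1,0,0,0,0],[1,0,0,0,0],[1,0,0,0,0],[0.5,0,0,0,0],[0,0,0,0,0]]]' >/dev/null; python3 g.py; python3 -m inch '[[[-4,0,0,0,0],[0,0,0,0,0],[-4,0,0,0,0],[0,0,0,0,0],[-4,0,0,0,0],[0,0,0,0,0],[-4,0,0,0,0],[0,0,0,0,0]]]' >/dev/null; python3 g.py; python3 -m inch '[[[0,0,0,0,0],[0,0,0,0,0],[0,0,0,0,0],[0,0,0,0,0],[0,0,0,0,0],[0,0,0,0,0],[0,0,0,0,0],[0,0,0,0,0]]]' >/dev/null; python3 g.py
```

```text
xaxis [ 0.08   0.008 -0.997]
t 49.93 pos [0.593  0.1417 0.1987] yaw -1.2 F [ 0.5  0.2 -0.9] grip 0.0085 q [0.05 0.52 1.57 0.   0.97 0.07]
xaxis [ 0.079  0.008 -0.997]
t 50.60 pos [0.5827 0.1406 0.3439] yaw -1.2 F [1.6 0.5 1.2] grip 0.0088 q [0.05 0.35 1.41 0.   1.3  0.07]
xaxis [ 0.087  0.009 -0.996]
t 51.27 pos [0.584  0.1409 0.3464] yaw -1.2 F [-0.8 -0.6 -0.3] grip 0.0089 q [0.05 0.35 1.41 0.   1.29 0.07]
```

```bash
python3 -m inch '[[[1,0,-2,0,0],[1,0,-3.6,0,0],[1,0,-3.6,0,0],[1,0,-3.6,0,0],[1,0,-3.6,0,0],[1,0,-3.6,0,0],[0,0,-2,0,0],[0,0,0,0,0]]]' >/dev/null; python3 g.py; python3 -m inch '[[[0,0,0,0,0],[0,0,0,0,0],[0,0,0,0,0],[0,0,0,0,0]]]' >/dev/null; python3 g.py;python3 -m inch '[[[0,-3,0,0,0],[0,-3,0,0,0],[0,-3,0,0,0],[0,0,0,0,0],[0,0,0,0,0],[0,0,0,0,0],[0,0,0,0,0],[0,0,0,0,0]]]' >/dev/null; python3 g.py .6019 .3823 .2 3.6
```

```text
xaxis [ 0.087  0.005 -0.996]
t 51.93 pos [0.5965 0.3677 0.283 ] yaw -1.6 F [-0.1  0.   0.2] grip 0.0087 q [ 0.41  0.56  1.23 -0.03  1.27  0.44]
xaxis [ 0.083  0.002 -0.997]
t 52.27 pos [0.5957 0.366  0.2811] yaw -1.6 F [ 0.7 -0.4  0. ] grip 0.0088 q [ 0.4   0.56  1.23 -0.03  1.27  0.44]
xaxis [ 0.091  0.001 -0.996]
t 52.93 pos [0.5085 0.3589 0.2768] yaw -2.4 F [ 0.5  0.4 -0. ] grip 0.0089 q [ 0.45  0.45  1.45 -0.04  1.16  0.51]
shift cm [ 8.5   8.5  -2.68] turn -0.105 rad
```

```bash
python3 -m inch '[[[1,0,0,0,0],[1,0,0,0,0],[1,0,0,0,0],[1,0,0,0,0],[1,0,0,0,0],[1,0,0,0,0],[1,0,0,0,0],[1,0,0,0,0]]]' >/dev/null; python3 g.py; python3 -m inch '[[[-3,0,0,0,0],[-3,0,0,0,0],[-3,0,0,0,0],[-3,0,0,0,0],[-2,0,0,0,0],[0,0,0,0,0],[0,0,0,0,0],[0,0,0,0,0]]]' >/dev/null; python3 g.py; python3 -m inch '[[[1,0,0,0,0],[1,0,0,0,0],[1,0,0,0,0],[1,0,0,0,0],[1,0,0,0,0],[1,0,0,0,0],[1,0,0,0,0],[1,0,0,0,0]]]' >/dev/null; python3 g.py;python3 -m inch '[[[1,0,0,0,0],[1,0,0,0,0],[1,0,0,0,0],[1,0,0,0,0],[1,0,0,0,0],[0,0,0,0,0]]]' >/dev/null; python3 g.py
```

```text
xaxis [ 0.094  0.002 -0.996]
t 53.60 pos [0.5206 0.3588 0.1893] yaw -2.6 F [-0.3 -1.1 -0.6] grip 0.0087 q [ 0.45  0.56  1.52 -0.05  0.98  0.51]
xaxis [ 0.074 -0.007 -0.997]
t 54.27 pos [0.5051 0.3575 0.3189] yaw -2.5 F [-0.2  1.  -0.8] grip 0.0086 q [ 0.45  0.41  1.39 -0.04  1.28  0.51]
xaxis [ 0.061 -0.014 -0.998]
t 54.93 pos [0.5077 0.3545 0.2225] yaw -2.5 F [-0.3 -0.1 -0.2] grip 0.0089 q [ 0.45  0.52  1.49 -0.04  1.09  0.51]
xaxis [ 0.057 -0.015 -0.998]
t 55.43 pos [0.51   0.3531 0.1642] yaw -2.5 F [ 0.5 -0.5 -1.2] grip 0.0086 q [ 0.44  0.59  1.54 -0.05  0.97  0.51]
```

```bash
python3 -m inch '[[[-3,0,0,0,0],[-3,0,0,0,0],[-3,0,0,0,0],[-3,0,0,0,0],[-3,0,0,0,0],[0,0,0,0,0],[0,0,0,0,0],[0,0,0,0,0]]]' >/dev/null; python3 g.py; python3 -m inch '[[[1,0,0,0,0],[1,0,0,0,0],[1,0,0,0,0],[1,0,0,0,0],[1,0,0,0,0],[1,0,0,0,0],[1,0,0,0,0],[1,0,0,0,0]]]' >/dev/null; python3 g.py;python3 -m inch '[[[1,0,0,0,0],[1,0,0,0,0],[1,0,0,0,0],[1,0,0,0,0],[1,0,0,0,0],[0,0,0,0,0]]]' >/dev/null; python3 g.py .6019 .3823 .2 3.6
```

```text
xaxis [ 0.055 -0.016 -0.998]
t 56.10 pos [0.5016 0.3556 0.3189] yaw -2.5 F [-0.1  0.5  0.1] grip 0.0088 q [ 0.45  0.42  1.38 -0.04  1.3   0.51]
xaxis [ 0.043 -0.022 -0.999]
t 56.77 pos [0.5028 0.3521 0.2241] yaw -2.5 F [-0.2  0.7 -0.9] grip 0.0088 q [ 0.45  0.51  1.49 -0.04  1.11  0.51]
xaxis [ 0.038 -0.024 -0.999]
t 57.27 pos [0.5039 0.3501 0.1654] yaw -2.5 F [-0.2  0.5 -0.5] grip 0.0090 q [ 0.44  0.59  1.54 -0.05  0.99  0.51]
shift cm [-3.16  9.78 -3.58] turn -0.107 rad
```

```bash
python3 -m inch '[[[-3,0,0,0,0],[-3,0,0,0,0],[-3,0,0,0,0],[-3,0,0,0,0],[-3,0,0,0,0],[0,0,0,0,0],[0,0,0,0,0],[0,0,0,0,0]]]' >/dev/null; python3 g.py; python3 -m inch '[[[1,0,0,0,0],[1,0,0,0,0],[1,0,0,0,0],[1,0,0,0,0],[1,0,0,0,0],[1,0,0,0,0],[1,0,0,0,0],[1,0,0,0,0]]]' >/dev/null; python3 g.py;python3 -m inch '[[[0,0.6,0,0,0],[0,0.8,0,0,0],[0,0.8,0,0,0],[0,0.8,0,0,0],[0,0.8,0,0,0],[0,0.8,0,0,0],[0,0.8,0,0,0],[0,0.8,0,0,0]]]' >/dev/null; python3 g.py .6019 .3823 .2 3.6
```

```text
xaxis [ 0.037 -0.025 -0.999]
t 57.93 pos [0.4983 0.354  0.3203] yaw -2.5 F [-0.7  0.3 -0.2] grip 0.0084 q [ 0.45  0.42  1.37 -0.04  1.33  0.51]
xaxis [ 0.025 -0.03  -0.999]
t 58.60 pos [0.4978 0.3497 0.2256] yaw -2.6 F [-0.   0.  -0.8] grip 0.0089 q [ 0.45  0.51  1.49 -0.04  1.13  0.51]
xaxis [ 0.025 -0.031 -0.999]
t 59.27 pos [0.566  0.3464 0.2256] yaw -2.5 F [-0.4  0.2 -0.3] grip 0.0085 q [ 0.4   0.59  1.34 -0.04  1.2   0.46]
shift cm [ 2.54  3.36 -3.82] turn -0.107 rad
```

```bash
python3 -m inch '[[[0,0.4,-0.4,-0.02,0],[0,0.5,-0.6,-0.03,0],[0.3,0.5,-0.6,-0.03,0],[0.3,0.5,-0.6,-0.02,0],[0.3,0.5,-0.6,0,0],[0.3,0.4,-0.5,0,0],[0.3,0.3,-0.4,0,0],[0.3,0,0,0,0]]]' >/dev/null; python3 g.py .6002 .3844 .145 3.6; python3 -m inch '[[[0.6,0,0,0,0],[0.7,0,0,0,0],[0.7,0,0,0,0],[0.7,0,0,0,0],[0.7,0,0,0,0],[0.7,0,0,0,0],[0.6,0,0,0,0],[0,0,0,0,0]]]' >/dev/null; python3 g.py .6002 .3844 .145 3.6
```

```text
xaxis [ 0.029 -0.028 -0.999]
t 59.93 pos [0.6034 0.3868 0.2078] yaw 3.5 F [ 1.  -1.1  0. ] grip 0.0087 q [ 0.43  0.68  1.21 -0.04  1.24  0.38]
shift cm [ 6.28 -0.51  0.04] turn -0.001 rad
xaxis [ 0.023 -0.031 -0.999]
t 60.60 pos [0.6023 0.384  0.1534] yaw 3.5 F [-0.8  1.2 -0. ] grip 0.0088 q [ 0.43  0.73  1.26 -0.04  1.14  0.38]
shift cm [ 0.83 -0.23 -0.08] turn -0.002 rad
```

Now a close look at the tag over the clip, with the predicted clip mouth and waist lines and the tag's tongue edge.

```bash
python3 - <<'E'
from model import *
from scipy.spatial.transform import Rotation as Ro
o=robot.get_obs();R=Ro.from_quat(o["tool_rot"]).as_matrix();p=o["position"]
b=boards["tomato"];cx,cy=b[0]+.15*np.cos(b[2]),b[1]+.15*np.sin(b[2]);print(cx,cy,p+R[:,0]*.0675)
tag=[p+R@np.array([.0675-u,v,w]) for u,v,w in((0,0,.028),(0,0,-.028),(.034,0,-.028),(.034,0,.028))]
cv=[(rect(cx,cy,b[2],-.0065,.0065,.015,.053),1),(rect(cx,cy,b[2],-.001,.001,.015,.041),1),(tag,1)]
crop("side",165,255,225,330,7.5,"s10.png",cv)
crop("top",105,165,145,195,7.5,"t10.png",cv)
crop("side",165,255,225,330,7.5,"s10r.png")
a=[cv2.imread(f"pics/{k}.png") for k in("s10","t10")]
i=np.zeros((570,800,3),np.uint8);i[:562,:450]=a[0][:562];i[:225,460:760]=a[1]
rr=cv2.imread("pics/s10r.png")[150:480,60:400];i[230:560,455:795]=rr
cv2.imwrite("pics/m10.png",i)
E
```

```text
0.6018967302468468 0.38233356981423 [0.60389259 0.38185709 0.08592622]
```

View pics/m10.png

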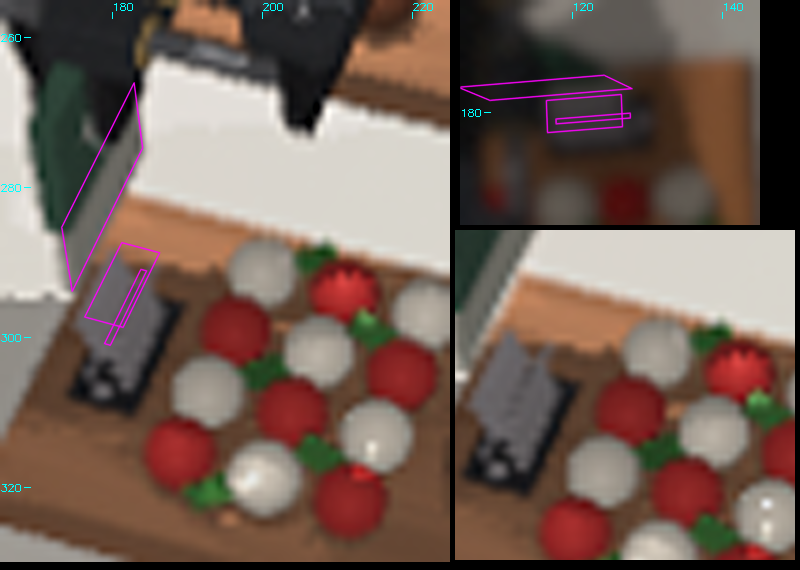

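```bash
python3 - <<'E'
from h import *
P=np.array([.6019,.3823,.053]);d=.005
p0=proj("side",P)[0];J=np.c_[proj("side",P+[d,0,0])[0]-p0,proj("side",P+[0,d,0])[0]-p0]/d
print(J,np.linalg.solve(J,[-.57,.93]))
E
```

```text
[[-379.4023602  -188.09798257]
 [-125.46475863  324.82932735]] [6.96100883e-05 2.88992875e-03]
```

```bash
python3 g.py .6004 .3871 .125 3.6; python3 -m inch '[[[0.3,-0.15,-0.2,0,0],[0.4,-0.1,-0.2,0,0],[0.5,0,-0.1,0,0],[0.5,0,0,0,0],[0.5,0,0,0,0],[0.4,0,0,0,0],[0.2,0,0,0,0],[0,0,0,0,0]]]' >/dev/null; python3 g.py .6004 .3871 .125 3.6
```

```text
xaxis [ 0.027 -0.03  -0.999]
t 60.75 pos [0.6034 0.3847 0.1554] yaw 3.5 F [-0.5 -0.5 -0. ] grip 0.0084 q [ 0.43  0.73  1.25 -0.04  1.14  0.38]
shift cm [ 3.02 -0.36 -0.36] turn -0.001 rad
xaxis [ 0.03  -0.028 -0.999]
t 61.42 pos [0.6022 0.3901 0.1264] yaw 3.5 F [ 0.1  0.3 -0. ] grip 0.0088 q [ 0.44  0.76  1.27 -0.04  1.09  0.39]
shift cm [ 0.14 -0.2   0.28] turn -0.001 rad
```

```bash
python3 -m inch '[[[0,-0.2,0.2,0,0],[0.2,0,0,0,0],[0.3,0,0,0,0],[0.3,0,0,0,0],[0.3,0,0,0,0],[0,0,0,0,0]]]' >/dev/null; python3 g.py .6004 .3871 .0915 3.6
```

```text
xaxis [ 0.031 -0.028 -0.999]
t 61.92 pos [0.6009 0.3872 0.1146] yaw 3.5 F [-0.2  1.1 -0.6] grip 0.0085 q [ 0.43  0.78  1.29 -0.04  1.06  0.39]
shift cm [ 2.31 -0.11 -0.07] turn -0.001 rad
```

```bash
python3 -m inch '[[[0.3,-0.05,0,0,0],[0.3,-0.05,-0.05,0,0],[0.3,0,0,0,0],[0.3,0,0,0,0]]]' >/dev/null; python3 g.py .6004 .3871 .0915 3.6;  python3 -m inch '[[[0.4,0,0,0,0],[0.4,0,0,0,0],[0.4,0,0,0,0],[0.4,0,0,0,0]]]' >/dev/null; python3 g.py .6004 .3871 .0915 3.6
```

```text
xaxis [ 0.033 -0.027 -0.999]
t 62.25 pos [0.6006 0.3879 0.1052] yaw 3.5 F [-0.8  0.3  0.7] grip 0.0088 q [ 0.43  0.79  1.29 -0.04  1.04  0.39]
shift cm [ 1.37 -0.07  0.04] turn -0.001 rad
xaxis [ 0.034 -0.027 -0.999]
t 62.58 pos [0.6016 0.3879 0.0912] yaw 3.6 F [-7.3 -5.4 33. ] grip 0.0086 q [ 0.43  0.8   1.3  -0.05  1.02  0.39]
shift cm [-0.03 -0.12  0.07] turn -0.001 rad
```

```bash
python3 -m inch '[[[0,0,0,0,0],[0,0,0,0,0],[0,0,0,0,0]]]' >/dev/null; python3 g.py; python3 -m inch '[[[0,0,0,0,0.1],[0,0,0,0,0.2],[0,0,0,0,0.25],[0,0,0,0,0.3],[0,0,0,0,0.3],[0,0,0,0,0.3]]]' >/dev/null; python3 g.py
```

```text
xaxis [ 0.034 -0.026 -0.999]
t 62.83 pos [0.6013 0.3879 0.0917] yaw 3.5 F [-2.  -0.7  3.3] grip 0.0087 q [ 0.43  0.8   1.3  -0.04  1.02  0.39]
xaxis [ 0.035 -0.027 -0.999]
t 63.33 pos [0.6022 0.3876 0.089 ] yaw 3.5 F [ 0.2 -1.3 -1.1] grip 0.0251 q [ 0.43  0.81  1.3  -0.05  1.02  0.39]
```

Pressed to the floor height with 33 N and released. Retract straight up and look.

```bash
python3 -m inch '[[[-0.6,0,0,0,0.35],[-1,0,0,0,0.35],[-1.5,0,0,0,0.35],[-1.5,0,0,0,0.35],[-1.5,0,0,0,0.35],[-1.5,0,0,0,0.35],[-1.5,0,0,0,0.35],[-1.5,0,0,0,0.35]]]' >/dev/null; python3 -m inch '[[[-1.5,0,0,0,0.35],[0,-2,2,0,0.35],[0,-3,3,0,0.35],[0,-3,3,0,0.35],[0,-3,3,0,0.35],[0,-1,1,0,0.35],[0,0,0,0,0.35],[0,0,0,0,0.35]]]' >/dev/null; python3 g.py; python3 - <<'E'
from model import *
cx,cy=.602,.385;yw=boards["tomato"][2]
cv=[(rect(cx,cy,yw,-.0045,.0045,.030,z),1) for z in(.112,.058)]+[(rect(cx,cy,yw,-.002,.002,.028,.024),1)]
crop("side",150,225,285,345,4,"s11.png",cv)
cv2.imwrite("pics/m11.png",np.vstack([cv2.imread("pics/s11.png"),cv2.resize(camera("top")[150:260,105:385,::-1],(540,212))[:112]]) if 0 else cv2.imread("pics/s11.png"))
E
```

```text
xaxis [ 0.053 -0.019 -0.998]
t 64.67 pos [0.4838 0.2622 0.2272] yaw 3.7 F [-0.1  0.   0.2] grip 0.0305 q [ 0.31  0.42  1.66 -0.04  1.02  0.27]
```

View pics/m11.png

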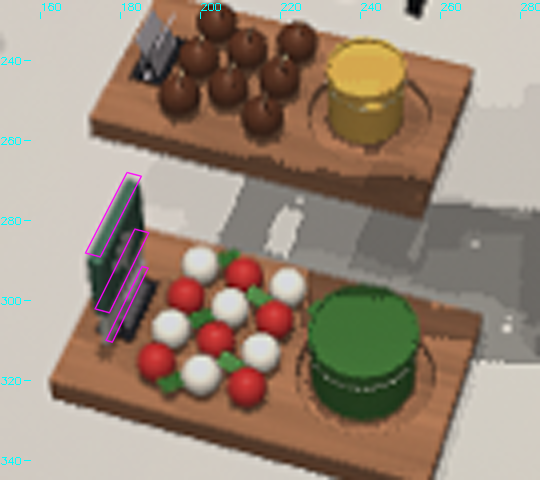

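```bash
python3 -m inch '[[[0,0,0,0,0.35],[0,0,0,0,0.35],[0,0,0,0,0.35],[0,0,0,0,0.35]]]' >/dev/null; python3 -c "
from h import *
a=camera('side')[:,:,::-1]
cv2.imwrite('pics/f.png',cv2.resize(np.ascontiguousarray(a[90:350,140:370]),None,fx=2.3,fy=2.3,interpolation=cv2.INTER_CUBIC))"
```

```text
(no output)
```

View pics/f.png

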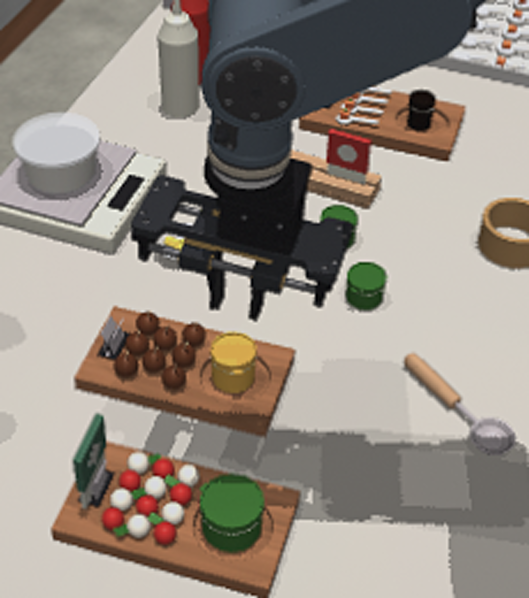

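The final picture shows the soy at (421,110), mustard at (233,362) and pesto at (232,512), all upright in their wells. The green tag is in the tomato board's clip at (92,460), the red tag is still in the rack at (348,155), and the gripper is clear of everything.

```bash
python3 -c "
from rig import robot
print(robot.hand_in(), robot.get_obs()['time'])"
```

```text
the job is handed in; nothing more can be done
the job is handed in; nothing more can be done
```

I handed the job in at about 65 s of the 128 s allowed. The stack is apart, with the soy pot on the salmon board, the mustard on the meatball board and the pesto on the tomato and mozzarella board. The green leaf tag is pressed into the tomato board's clip, and the red tag was left in the rack.

**Pots:** the last side picture shows all three upright in their wells. The pixel checks after placing agreed with the expected positions for the mustard and pesto; the soy I checked only by eye. It stands a few millimetres off the well's centre.

**Tag:** the tool stopped at 91 mm, against 91.5 mm expected with the tag on the clip floor. The final press peaked at about 33 N on the wrist, well above the 5–10 N suggested. In the picture the tag sits 1–2 px lower than the model, so it is not standing high.

**What went wrong on the way:**
- **First lift:** it began before the fingers had fully closed on the soy pot, but the grip held.
- **Tool tilt:** fast moves tilted the tool by up to about 6°. I brought this down to about 2.5° before the press, at a cost of about 25 s. I did not measure the tag's final lean in the clip.

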